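# Swap the blender's battery and put the flat packs on charge

### The job

Get the cordless blender ready for the waffle batter: swap the spent battery pack in its motor base for the charged one from the charging dock, plugged fully home, and put the spent pack and all the flat packs standing on the shelf on charge, each plugged fully home in a pocket of the dock of its own. Then swing the dock's hood shut over them, and leave the bowl, the jar and the spoon rest as they are.

Things in the scene. Friction and masses are not known exactly. Their poses are not given: they have to be found in the camera images.
- dock: charging dock fixed on the oak shelf: a grey block 350 mm (x) by 150 mm (y) by 55 mm tall with a flat deck and a row of four pockets along its x, 82 mm apart; a sheet-steel hood is hinged along its +y long side. Origin at the centre of its underside, z up.
- pocket0 (a point): centre of the mouth of dock pocket 0, on the deck 55 mm above the shelf (at x -123 mm, y -10 mm in the dock's frame); axes as the dock's. The pocket is a rectangular hole 46 mm (x) by 64 mm (y), 20 mm deep, open at the top, 1 mm of play on each side. A pack put in with its 44 mm along this x goes down until its underside is 20 mm below this point and 28 mm of it stands out. The hinge line of the hood runs 85 mm away on its +y side.
- pocket1 (a point): centre of the mouth of dock pocket 1, on the deck 55 mm above the shelf (at x -41 mm, y -10 mm in the dock's frame); axes as the dock's. The pocket is a rectangular hole 46 mm (x) by 64 mm (y), 20 mm deep, open at the top, 1 mm of play on each side. A pack put in with its 44 mm along this x goes down until its underside is 20 mm below this point and 28 mm of it stands out. The hinge line of the hood runs 85 mm away on its +y side.
- pocket2 (a point): centre of the mouth of dock pocket 2, on the deck 55 mm above the shelf (at x 41 mm, y -10 mm in the dock's frame); axes as the dock's. The pocket is a rectangular hole 46 mm (x) by 64 mm (y), 20 mm deep, open at the top, 1 mm of play on each side. A pack put in with its 44 mm along this x goes down until its underside is 20 mm below this point and 28 mm of it stands out. The hinge line of the hood runs 85 mm away on its +y side.
- pocket3 (a point): centre of the mouth of dock pocket 3, on the deck 55 mm above the shelf (at x 123 mm, y -10 mm in the dock's frame); axes as the dock's. The pocket is a rectangular hole 46 mm (x) by 64 mm (y), 20 mm deep, open at the top, 1 mm of play on each side. A pack put in with its 44 mm along this x goes down until its underside is 20 mm below this point and 28 mm of it stands out. The hinge line of the hood runs 85 mm away on its +y side.
- hood (a joint): hinge of the dock's hood, rad: 0 = shut, lying on the deck; 1.8 = as far open as it goes, leaning back on its stop, where it starts (it falls back there from 1.65 or so). Left alone it falls shut by its own weight from below about 1.2 and falls back open from above; a push of 2 to 5 N at its free edge moves it.
- hood_hinge (a point): middle of the hood's hinge line, which runs along the dock's x at the edge of the deck (dock y +75 mm, 55 mm above the shelf). The hood is a shallow sheet-steel cover 346 mm along the hinge, 148 mm wide and 40 mm deep, 0.5 kg; shut, its top is 40 mm above the deck and it clears the packs standing in the pockets. Open, all of it stands beyond the hinge line, on the dock's +y side, hollow side facing the pockets.
- hood_edge (a point): middle of the outer free edge of the hood's top panel, 148 mm from the hinge line across the panel and 40 mm above the hinge line when shut; open at 1.8 it stands about 72 mm beyond the hinge line (dock +y) and 135 mm above it. The panel's smooth outer face, which is its top when shut, then looks away from the pockets.
- blender: motor base of a cordless blender, jug off, fixed on the shelf: a white housing 210 mm (x) by 150 mm (y) by 64 mm tall, with a round jug seat with a steel coupling (top 88 mm above the shelf) at its -x end and, at its +x end, a grey battery port block 90 by 110 mm whose flat top is 100 mm above the shelf. Origin at the centre of its underside, z up.
- port (a point): centre of the mouth of the blender's battery port, on top of the port block (52 mm towards +x of the blender's origin, 100 mm above the shelf); axes as the blender's. The port is a rectangular hole 46 mm (x) by 64 mm (y), 20 mm deep, open at the top, 1 mm of play on each side. A pack put in with its 44 mm along this x goes down until its underside is 20 mm below this point and 28 mm of it stands out.
- charged0: battery pack, a black upright block 44 mm (its x) by 62 mm (its y) by 48 mm tall, 0.15 to 0.3 kg; its lowest 6 mm taper in by 3 mm on every side; origin at the centre of its underside (contacts down), z up. It fits the pockets and the port either way round (half a turn makes no difference). The charged pack, if it is this one: it starts standing in pocket0 of the dock. Just one of charged0 to charged3 is present.
- charged1: battery pack, a black upright block 44 mm (its x) by 62 mm (its y) by 48 mm tall, 0.15 to 0.3 kg; its lowest 6 mm taper in by 3 mm on every side; origin at the centre of its underside (contacts down), z up. It fits the pockets and the port either way round (half a turn makes no difference). The charged pack, if it is this one: it starts standing in pocket1 of the dock. Just one of charged0 to charged3 is present.
- charged2: battery pack, a black upright block 44 mm (its x) by 62 mm (its y) by 48 mm tall, 0.15 to 0.3 kg; its lowest 6 mm taper in by 3 mm on every side; origin at the centre of its underside (contacts down), z up. It fits the pockets and the port either way round (half a turn makes no difference). The charged pack, if it is this one: it starts standing in pocket2 of the dock. Just one of charged0 to charged3 is present.
- charged3: battery pack, a black upright block 44 mm (its x) by 62 mm (its y) by 48 mm tall, 0.15 to 0.3 kg; its lowest 6 mm taper in by 3 mm on every side; origin at the centre of its underside (contacts down), z up. It fits the pockets and the port either way round (half a turn makes no difference). The charged pack, if it is this one: it starts standing in pocket3 of the dock. Just one of charged0 to charged3 is present.
- spent: battery pack, a black upright block 44 mm (its x) by 62 mm (its y) by 48 mm tall, 0.15 to 0.3 kg; its lowest 6 mm taper in by 3 mm on every side; origin at the centre of its underside (contacts down), z up. It fits the pockets and the port either way round (half a turn makes no difference). The spent (flat) pack that starts standing in the blender's port; always present.
- flat0: battery pack, a black upright block 44 mm (its x) by 62 mm (its y) by 48 mm tall, 0.15 to 0.3 kg; its lowest 6 mm taper in by 3 mm on every side; origin at the centre of its underside (contacts down), z up. It fits the pockets and the port either way round (half a turn makes no difference). A flat pack: it starts standing upright on the shelf between dock and blender. Two or three of flat0, flat1 and flat2 are present.
- flat1: battery pack, a black upright block 44 mm (its x) by 62 mm (its y) by 48 mm tall, 0.15 to 0.3 kg; its lowest 6 mm taper in by 3 mm on every side; origin at the centre of its underside (contacts down), z up. It fits the pockets and the port either way round (half a turn makes no difference). A flat pack: it starts standing upright on the shelf between dock and blender. Two or three of flat0, flat1 and flat2 are present.
- flat2: battery pack, a black upright block 44 mm (its x) by 62 mm (its y) by 48 mm tall, 0.15 to 0.3 kg; its lowest 6 mm taper in by 3 mm on every side; origin at the centre of its underside (contacts down), z up. It fits the pockets and the port either way round (half a turn makes no difference). A flat pack: it starts standing upright on the shelf between dock and blender. Two or three of flat0, flat1 and flat2 are present.
- bowl: stainless bowl, 150 mm across, 65 mm tall, loose on the shelf; origin at the centre of its underside. To be left alone.
- jar: glass jar with an oak lid, 92 mm across, 121 mm tall, loose; origin at the centre of its underside. To be left alone.
- spoon_rest: white ceramic spoon rest, a dish 96 mm across and 15 mm tall with a handle to its -x that ends 100 mm from the dish's centre; origin under the dish's centre. To be left alone.
Mind the look-alikes: they are no part of the job. Leave any blue look-alike of the flat0 alone.

How it is judged (in metres and radians):
On the way, in this order (a step that is already met when the one before it is completed fails the run):
1. the charged pack is home in the blender's port and the spent pack and every flat pack are home in pockets of the dock (horizontal distance between each of charged0, charged1, charged2, charged3 and port below 0.005 m and z of each of charged0, charged1, charged2, charged3 in the frame of port below -0.017 m and angle between each of charged0, charged1, charged2, charged3's own z axis and vertical below 0.1 rad and ((horizontal distance between spent and pocket0 below 0.005 m and z of spent in the frame of pocket0 below -0.017 m and angle between spent's own z axis and vertical below 0.1 rad) or (horizontal distance between spent and pocket1 below 0.005 m and z of spent in the frame of pocket1 below -0.017 m and angle between spent's own z axis and vertical below 0.1 rad) or (horizontal distance between spent and pocket2 below 0.005 m and z of spent in the frame of pocket2 below -0.017 m and angle between spent's own z axis and vertical below 0.1 rad) or (horizontal distance between spent and pocket3 below 0.005 m and z of spent in the frame of pocket3 below -0.017 m and angle between spent's own z axis and vertical below 0.1 rad)) and ((horizontal distance between flat0 and pocket0 below 0.005 m and z of flat0 in the frame of pocket0 below -0.017 m and angle between flat0's own z axis and vertical below 0.1 rad) or (horizontal distance between flat0 and pocket1 below 0.005 m and z of flat0 in the frame of pocket1 below -0.017 m and angle between flat0's own z axis and vertical below 0.1 rad) or (horizontal distance between flat0 and pocket2 below 0.005 m and z of flat0 in the frame of pocket2 below -0.017 m and angle between flat0's own z axis and vertical below 0.1 rad) or (horizontal distance between flat0 and pocket3 below 0.005 m and z of flat0 in the frame of pocket3 below -0.017 m and angle between flat0's own z axis and vertical below 0.1 rad)) and ((horizontal distance between flat1 and pocket0 below 0.005 m and z of flat1 in the frame of pocket0 below -0.017 m and angle between flat1's own z axis and vertical below 0.1 rad) or (horizontal distance between flat1 and pocket1 below 0.005 m and z of flat1 in the frame of pocket1 below -0.017 m and angle between flat1's own z axis and vertical below 0.1 rad) or (horizontal distance between flat1 and pocket2 below 0.005 m and z of flat1 in the frame of pocket2 below -0.017 m and angle between flat1's own z axis and vertical below 0.1 rad) or (horizontal distance between flat1 and pocket3 below 0.005 m and z of flat1 in the frame of pocket3 below -0.017 m and angle between flat1's own z axis and vertical below 0.1 rad)) and ((horizontal distance between flat2 and pocket0 below 0.005 m and z of flat2 in the frame of pocket0 below -0.017 m and angle between flat2's own z axis and vertical below 0.1 rad) or (horizontal distance between flat2 and pocket1 below 0.005 m and z of flat2 in the frame of pocket1 below -0.017 m and angle between flat2's own z axis and vertical below 0.1 rad) or (horizontal distance between flat2 and pocket2 below 0.005 m and z of flat2 in the frame of pocket2 below -0.017 m and angle between flat2's own z axis and vertical below 0.1 rad) or (horizontal distance between flat2 and pocket3 below 0.005 m and z of flat2 in the frame of pocket3 below -0.017 m and angle between flat2's own z axis and vertical below 0.1 rad))), for 0.2 s.
2. the hood is shut (value of joint hood below 0.04 rad), for 0.2 s.
At the end, for the whole second after the job is handed in: The charged pack stands in the blender's port and the spent pack and every flat pack in pockets of the dock, each within 5 mm of the hole's centre, at least 17 of the 20 mm deep and within 0.1 rad of upright, at rest; the hood is shut (within 0.04 rad) (all of step 1 and linear speed of each of charged0, charged1, charged2, charged3, spent, flat0, flat1, flat2 below 0.03 m/s and value of joint hood below 0.04 rad); the robot touches nothing.
It fails at once if the stainless bowl is shifted by more than 30 mm or tipped (distance of bowl from where it was at the start of the episode above 0.03 m or angle between bowl's own z axis and vertical above 0.35 rad).
It fails at once if the glass jar is shifted by more than 30 mm or tipped (distance of jar from where it was at the start of the episode above 0.03 m or angle between jar's own z axis and vertical above 0.35 rad).
It fails at once if the spoon rest is shifted by more than 30 mm or tipped (distance of spoon_rest from where it was at the start of the episode above 0.03 m or angle between spoon_rest's own z axis and vertical above 0.35 rad).
Of charged0, charged1, charged2, charged3 only 1 to 1 are there at a start; the rules pass over those that are not, and their reading is None.
Of flat0, flat1, flat2 only 2 to 3 are there at a start; the rules pass over those that are not, and their reading is None.
At some moment in a run one of flat0, flat1, flat2 may be knocked a few centimetres aside while the robot is not near it.
It also fails if it takes over 208 s, if anything falls off the work surface, if the arm or the gripper's body presses on something with over 40 N, if the wrist force passes 120 N, or if a joint passes its speed limit or range.

### The arm

A 6-joint arm with a two-finger parallel gripper is mounted at the origin on the work surface. World frame = base frame: x ahead of the robot, y to its left, z up, the work surface at z = 0. Lengths are in mm, angles in rad, forces in N, time in s.
With the tool pointing down it reaches from about 250 to 775 mm from the base axis. Payload 4 kg.
Tool frame: the origin (TCP) lies at the very end of the fingers, on their centre line; the grasp point (between the pads) lies arm.grip_point_offset behind it (arm.grip_point_offset is the distance from the TCP to the grasp point, in mm); z points along the fingers, y is the direction in which the jaws open and shut (so a half turn about z gives the same grasp; the last joint's range is limited). The gripper opens to 85 mm and grips with 20 to 120 N. Pads are 22 mm wide; open, the fingers measure 114 mm over their backs; the gripper's body (76 mm by 85 mm) begins 54 mm behind the grasp point. The pads swing forward as they close: fully open they stand 13 mm farther back than shut.
Start: joints at [-1.368, 0.087, 1.371, -0, 1.684, -0.103], TCP at [165.578, -524.501, 231.341] pointing down, gripper open.
Joint ranges: [-3.1, 3.1], [-0.76, 2.03], [0.27, 2.55], [-1.08, 4.22], [0.17, 2.65], [-2.57, 2.57]. Speed limits (rad/s): [2.79, 2.79, 3.14, 3.14, 3.14, 3.14].

### API

Orientations are given as a 3x3 rotation matrix whose columns are the frame's x, y, z axes.
In Python, from cell import arm, snapshot, camera_info, ticket, spot_in, trace gives the robot as it stands. The module is installed in compiled form; this text tells all that it offers.
- The arm moves only by the tool carry_out, never from a script. Its argument "targets" is one flat list of numbers, 7 for each row, row after row: the turn, a rotation vector about the tool's x, y, z in rad, then the shift along the tool's x, y, z in m, then the opening, from 0 (shut) to 1 (fully open). In form: [rx, ry, rz, x, y, z, fingers, rx, ry, rz, x, y, z, fingers, ...]. A call has 1 to 20 rows; each row shifts and turns the pose as measured when the row begins, along the tool's axes as they then stand; what a row does not reach is not made up. A row lasts 1/10 s, in which the tool goes at most 50 mm and 8.59 degrees, less where a joint would pass 70% of its speed; a pose out of reach is approached as far as the arm can. A call with a gripper value outside its range is refused whole. The fingers move at their own pace and stop on an object; "newtons" is the grip in N (left out, the last holds). Time passes only in rows, so rows that do not move let the fingers close. It gives the time, the measured TCP pose, the force and the opening at its end, in the units of the state.
- arm.sense(): the state, without advancing time (a new reading comes with each control period).
- snapshot(name): name is "scene" or "top"; returns the picture (400x640x3 uint8, red, green, blue); there is no depth.
- camera_info(name): a dict with "K" (3x3 intrinsics, pixels), "D" ([k1, k2, p1, p2, k3] as OpenCV has them; the pictures are not rectified), "cam_to_world" (4x4, takes a point from camera to world coordinates). Camera axes: x right, y down, z forward; pixel columns grow to the right and rows downward; lengths in mm; the calibration is good to about 2 mm. A picture is of the moment at which its call begins. camera_info takes no time and is no camera call.
- ticket.close_job(): hands the job in, once; it reports no verdict.
Trained networks look in the newest picture that a camera, given by its name, has taken for a name from the list of things; names that differ only in an ending like _2 or _b are one class to them, and where a whole thing is asked for, a point or a joint stands for the part that bears it (a point fixed in the world has none). Each returns a list of dicts, best first, with "p" (0 to 1); they miss things now and then, are a little off and sometimes report something else, mostly with a low value. They report only what shows in the picture. A call takes as long as a camera call. They do not tell look-alikes from the thing itself.
- spot_in(camera, label): "position" ([x, y, z] in mm, in world coordinates, good to about 4 mm: the middle of the surface that is visible of it).
- trace(camera, label): "pixels" (400x640 bool, what is visible of it).
The state is a dict: "clock": time; "qpos": joint angles; "dq": joint speeds; "joint_torque": joint torques, N m; "eef_pos": TCP position; "eef_rot": TCP orientation; "wrist_force": force on the tool from outside, world axes, zero at the start; "torque": the same for the moment, N m; "gripper_width": finger opening in mm.
Only numpy, scipy, OpenCV 4.12 (cv2) and the standard library are available. Lean on these libraries where they do the work, as an engineer would, in place of code of your own. Each camera call takes 0.05 s, during which the arm holds its last target.

## Working session

There is one attempt and no reset: what is moved stays moved. The work goes in short steps, Python scripts to look and compute and a tool call to move; the robot and the scene stay as the last step left them, time stands still between calls to the robot, and variables do not carry over. Pictures are saved under pics/ and viewed, and the job is handed in when it is done.

Besides the shell and the picture viewer there is one more tool, called after "Emit:" as a command line: name --argument value ..., lists and objects as JSON in quotes. carry_out: Moves the arm, as the interface text tells. Its arguments: {"type":"object","properties":{"targets":{"type":"array","items":{"type":"number"}},"newtons":{"type":"number"}},"required":["targets"]}

```bash
mkdir -p pics
python3 - <<'E'
from cell import arm, snapshot, camera_info
import cv2
s=arm.sense()
print({k:(v.tolist() if hasattr(v,'tolist') else v) for k,v in s.items()})
print(arm.grip_point_offset)
for n in ['scene','top']:
    im=snapshot(n); cv2.imwrite(f'pics/{n}0.png',im[:,:,::-1]); c=camera_info(n); print(n,c)
E
```

```text
{'clock': 0.0, 'qpos': [-1.3680801497099055, 0.0879760355466195, 1.3723134054678408, -1.6191715675359786e-05, 1.6836324308866109, -0.10309495755835844], 'dq': [-0.0005694229251115734, 0.0010128277489021642, 0.00010487862231999394, -0.0001770175418842508, -0.0002902981790653593, -0.0017356460028888445], 'joint_torque': [-0.0011344757513143122, -35.18717408180237, -31.326695680618286, -0.00032004785680328496, 0.010826282668858767, -9.422835205441515e-06], 'eef_pos': [165.4732718006003, -523.9647755203298, 230.09765556969424], 'eef_rot': [[0.9536036580664748, 0.3010644920716055, -0.0004847018715115764], [0.3010647991405439, -0.9536009627445452, 0.002278282498058448], [0.00022369779175608875, -0.0023185051958470684, -0.9999972872427979]], 'wrist_force': [0.05388890676145325, -0.13293628820542175, 0.07081211028439198], 'torque': [-0.032680856754794346, -0.023748175822767836, -0.028888730016787583], 'gripper_width': 85.69803683263258}
18.700000000000003
scene {'K': array([[473.04778971,   0.        , 318.29887351],
       [  0.        , 473.04778971, 196.08325953],
       [  0.        ,   
[... 367 characters left out ...]
21407e+02],
       [ 0.00000000e+00,  0.00000000e+00,  0.00000000e+00,
         1.00000000e+00]])}
top {'K': array([[473.05652972,   0.        , 320.25261752],
       [  0.        , 473.05652972, 202.82726857],
       [  0.        ,   0.        ,   1.        ]]), 'D': array([-0.07896612,  0.        ,  0.        ,  0.        ,  0.        ]), 'cam_to_world': array([[-1.38607244e-02, -9.96974194e-01,  7.64874902e-02,
         4.64689192e+02],
       [-9.99842129e-01,  1.46697638e-02,  1.00256877e-02,
        -9.23366872e+01],
       [-1.11174053e-02, -7.63364517e-02, -9.97020135e-01,
         1.30059766e+03],
       [ 0.00000000e+00,  0.00000000e+00,  0.00000000e+00,
         1.00000000e+00]])}
```

View pics/scene0.png

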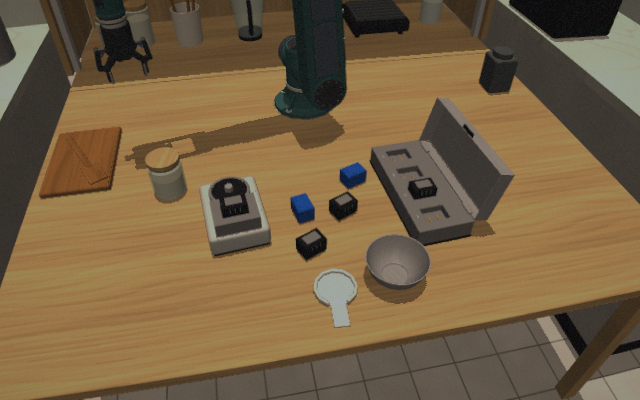

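View pics/top0.png

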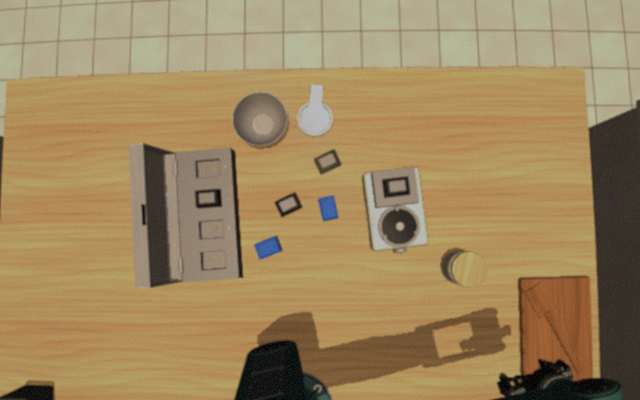

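The top view shows the two black packs on the shelf at (327,160) and (288,204), the blue look-alikes at (268,247) and (328,208), and the spent pack in the port at (397,187). The charged pack is in the dock at (207,198), and the other pockets are at (207,168), (212,230) and (214,260). Next I'll measure these.

```bash
cat > h.py <<'E'
import numpy as np, cv2
from cell import arm, snapshot, camera_info, spot_in, trace
def ray(cam,px):
    c=camera_info(cam); T=np.array(c['cam_to_world'])
    p=cv2.undistortPoints(np.array(px,float).reshape(-1,1,2),c['K'],c['D']).reshape(-1,2)
    d=np.c_[p,np.ones(len(p))]@T[:3,:3].T
    return T[:3,3],d
def onplane(cam,px,z):
    o,d=ray(cam,px); t=(z-o[2])/d[:,2]; return o+d*t[:,None]
def proj(cam,P):
    c=camera_info(cam); T=np.linalg.inv(np.array(c['cam_to_world']))
    return cv2.projectPoints(np.array(P,float).reshape(-1,1,3),cv2.Rodrigues(T[:3,:3])[0],T[:3,3],c['K'],c['D'])[0].reshape(-1,2)
def tri(pa,pb,a='top',b='scene'):
    oa,da=ray(a,pa);ob,db=ray(b,pb);out=[]
    for u,v in zip(da,db):
        A=np.c_[u,-v]; s=np.linalg.lstsq(A,ob-oa,rcond=None)[0]
        out.append(np.r_[(oa+u*s[0]+ob+v*s[1])/2,np.linalg.norm(oa+u*s[0]-ob-v*s[1])])
    return np.array(out)
def delta(P,yawdir=None):
    """tool-frame shift (mm) to TCP target P; rz so that tool y lies along yawdir (world xy)"""
    s=arm.sense();R=np.array(s['eef_rot']);d=R.T@(np.array(P,float)-np.array(s['eef_pos']))
    r=None
    if yawdir is not None:
        y=np.r_[np.array(yawdir,float)[:2],0];y/=np.linalg.norm(y)
        z=np.array([0,0,-1.]);
        best=None
        for sg in (1,-1):
            Rt=np.c_[np.cross(sg*y,z),sg*y,z]
            rv=cv2.Rodrigues(R.T@Rt)[0].ravel()
            if best is None or np.linalg.norm(rv)<np.linalg.norm(best): best=rv
        r=best
    return d,r
E
python3 - <<'E'
from h import *
np.set_printoptions(precision=1,suppress=True)
for cam in ['top','scene']:
    for l in ['dock','hood','blender','port','charged2','flat0','spent','pocket0','pocket1','pocket2','pocket3','hood_edge','hood_hinge','bowl','jar','spoon_rest']:
        print(cam,l,[(np.round(r['position']).astype(int).tolist(),round(r['p'],2)) for r in spot_in(cam,l)][:7])
print(arm.sense()['clock'])
E
python3 -c "
import cv2
a=cv2.imread('pics/top0.png')[80:300,120:440]
cv2.imwrite('pics/top0c.png',cv2.resize(a,None,fx=2.5,fy=2.5,interpolation=cv2.INTER_CUBIC))
a=cv2.imread('pics/scene0.png')[90:260,280:520]
cv2.imwrite('pics/scene0c.png',cv2.resize(a,None,fx=3.3,fy=3.3,interpolation=cv2.INTER_CUBIC))"
```

```text
top dock [([521, 289, 54], 0.74)]
top hood [([529, 342, 108], 0.63), ([519, 290, 57], 0.43)]
top blender [([530, -272, 78], 0.78)]
top port [([527, -272, 73], 0.94)]
top charged2 [([578, 212, 83], 0.74), ([667, -101, 42], 0.25)]
top flat0 [([445, 56, 48], 0.93), ([545, -99, 50], 0.72), ([671, -99, 43], 0.64), ([563, 6, 52], 0.61)]
top spent [([592, -268, 126], 0.64)]
top pocket0 [([521, 291, 56], 0.79), ([671, -96, 48], 0.22)]
top pocket1 [([521, 291, 56], 0.79), ([671, -96, 48], 0.22)]
top pocket2 [([521, 291, 56], 0.79), ([671, -96, 48], 0.22)]
top pocket3 [([521, 291, 56], 0.79), ([671, -96, 48], 0.22)]
top hood_edge [([533, 341, 104], 0.82)]
top hood_hinge [([530, 338, 103], 0.94)]
top bowl [([803, 87, 21], 0.65)]
top jar [([385, -438, 118], 0.7)]
top spoon_rest []
scene dock []
scene hood [([539, 347, 114], 0.75), ([609, -272, 123], 0.53), ([691, -101, 43], 0.42)]
scene blender [([626, -277, 62], 0.84)]
scene port [([627, -278, 67], 0.82), ([559, 303, 55], 0.3)]
scene charged2 [([594, 212, 79], 0.81), ([540, 346, 116], 0.38)]
scene flat0 [([571, 8, 45], 0.9), ([457, 57, 38], 0.83), ([691, -101, 42], 0.77), ([565, -105, 42], 0.67)]
scene spent [([610, -274, 123], 0.84)]
scene pocket0 [([566, 302, 58], 0.7)]
scene pocket1 [([566, 302, 58], 0.7)]
scene pocket2 [([566, 302, 58], 0.7)]
scene pocket3 [([566, 302, 58], 0.7)]
scene hood_edge [([545, 345, 117], 0.97)]
scene hood_hinge [([544, 346, 114], 0.76), ([572, 9, 41], 0.36)]
scene bowl [([767, 88, 33], 0.98)]
scene jar [([418, -448, 92], 0.95)]
scene spoon_rest [([812, -69, 7], 0.9)]
1.7
```

View pics/top0c.png

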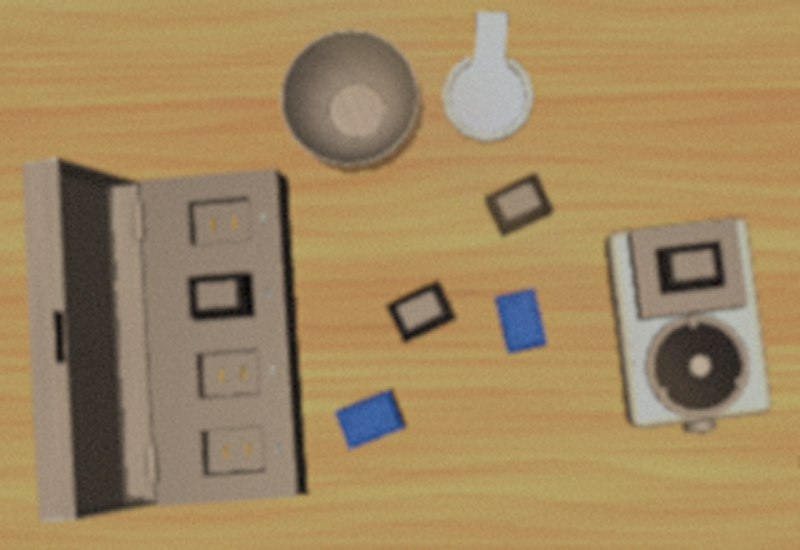

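View pics/scene0c.png

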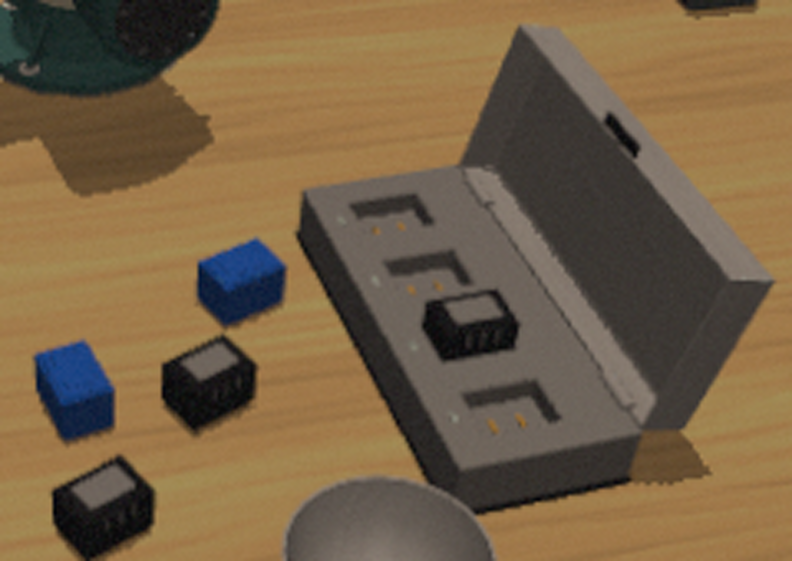

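```bash
cat > crop.py <<'E'
import cv2,sys
def crop(src,x0,y0,w,h,f,out,step=10):
    a=cv2.imread(src)[y0:y0+h,x0:x0+w]; b=cv2.resize(a,None,fx=f,fy=f,interpolation=cv2.INTER_CUBIC)
    for x in range(x0-x0%step+step,x0+w,step):
        cv2.line(b,(int((x-x0+.5)*f),0),(int((x-x0+.5)*f),6),(0,255,0),1); cv2.putText(b,str(x),(int((x-x0+.5)*f)-10,16),0,.35,(0,255,0),1)
    for y in range(y0-y0%step+step,y0+h,step):
        cv2.line(b,(0,int((y-y0+.5)*f)),(6,int((y-y0+.5)*f)),(0,255,0),1); cv2.putText(b,str(y),(8,int((y-y0+.5)*f)+4),0,.35,(0,255,0),1)
    cv2.imwrite(out,b)
if __name__=='__main__':
    a=sys.argv; crop(a[1],*map(int,a[2:6]),int(a[6]),a[7])
E
python3 crop.py pics/top0.png 165 140 90 145 4 pics/c1.png
python3 crop.py pics/scene0.png 365 130 120 110 5 pics/c2.png
python3 crop.py pics/top0.png 360 160 75 95 6 pics/c3.png
python3 crop.py pics/scene0.png 195 170 80 85 6 pics/c4.png
```

```text
(no output)
```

View pics/c1.png

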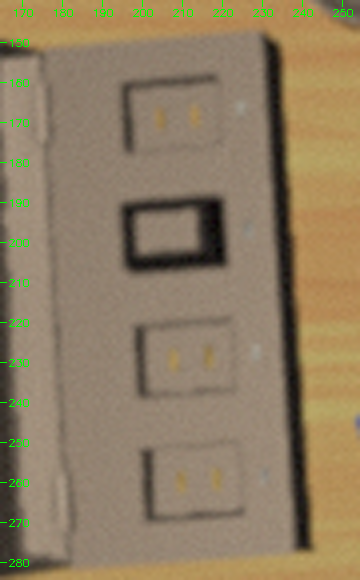

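View pics/c2.png

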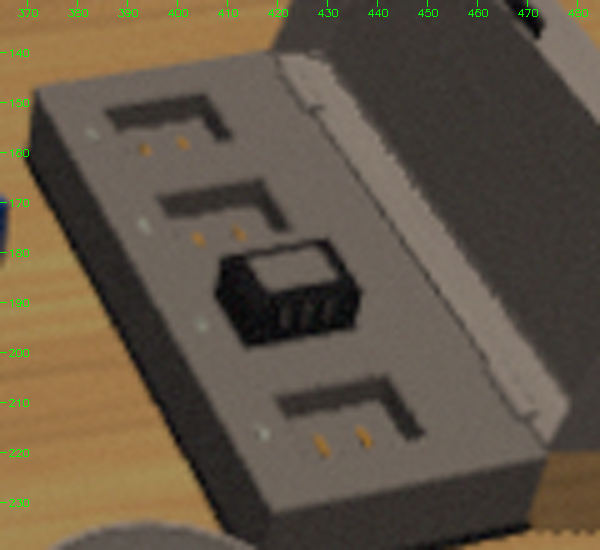

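View pics/c3.png

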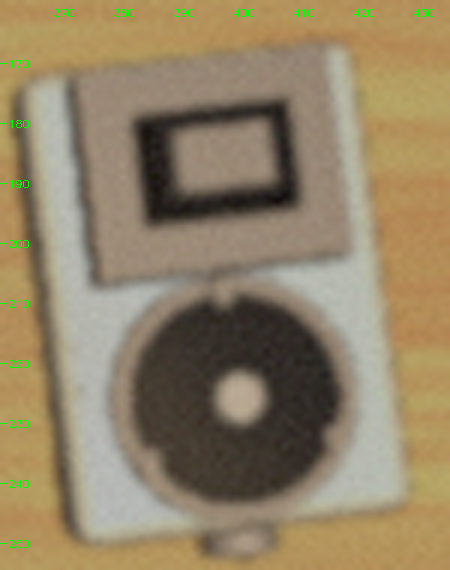

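View pics/c4.png

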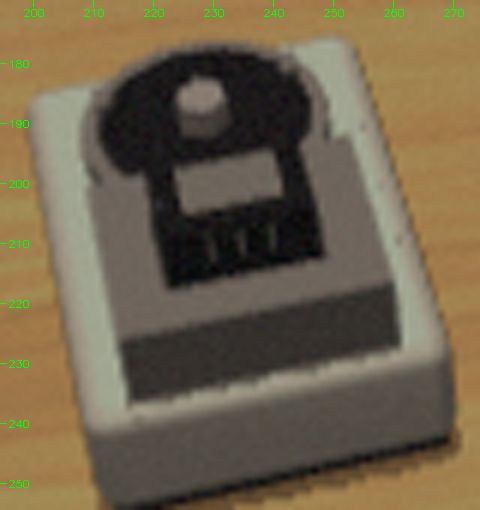

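```bash
cat > fit.py <<'E'
from h import *
from scipy.optimize import least_squares
np.set_printoptions(precision=2,suppress=True)
def conv(pts,f,x0,y0): return np.array(pts,float)/f-.5+[x0,y0]
def fit(obs,x0):
    """obs: list (cam, local pts Nx3, px Nx2). Returns x,y,z,yaw"""
    def res(v,o=obs):
        r=[]
        for cam,L,px in o:
            c,s=np.cos(v[3]),np.sin(v[3])
            W=np.asarray(L)@np.array([[c,s,0],[-s,c,0],[0,0,1]])+v[:3]
            r.append((proj(cam,W)-px).ravel())
        return np.concatenate(r)
    s=least_squares(res,x0,x_scale=[10,10,10,.1],loss='soft_l1',f_scale=.7); return s.x,res(s.x)
def pk(cx,cs): return [[cx+sx*23,-10+sy*32,55] for sx,sy in cs]
E
cat > a.py <<'E'
from fit import *
TL,TR,BR,BL=(1,1),(1,-1),(-1,-1),(-1,1)
Lt=[[175,-75,55],[-175,-75,55]]+pk(123,[TL,TR,BR,BL])+pk(-41,[TL,TR,BR,BL])+pk(-123,[TL,TR,BR,BL])
Pt=conv([(265,33),(296,550),(125,85),(215,77),(219,147),(129,152),(137,325),(232,318),(238,390),(141,397),(147,451),(238,442),(243,512),(150,519)],4,165,140)
Ls=[[-175,-75,55],[175,-75,55],[175,75,55]]+pk(-123,[BR,BL,TL])+pk(-41,[BR,BL,TL])+pk(123,[BR,BL,TL])
Ps=conv([(35,90),(273,513),(545,457),(106,111),(208,95),(232,138),(158,198),(264,180),(291,230),(275,400),(388,377),(424,438)],5,365,130)
x0=[530,280,0,-.05]
for n,o in [('top',[('top',Lt,Pt)]),('scene',[('scene',Ls,Ps)]),('both',[('top',Lt,Pt),('scene',Ls,Ps)])]:
    x,r=fit(o,x0); print(n,x, 'rms',np.sqrt(np.mean(r**2))); 
print(r.reshape(-1,2))
# blender: top z: port block corners (100), housing
B=[[52+sx*45,sy*55,100] for sx,sy in (TL,TR,BR,BL)]
Pt=conv([(72,82),(328,40),(351,258),(95,287)],6,360,160)
Bs=[[52+45,55,100],[52+45,-55,100],[52-45,55,100],[52-45,-55,100]]
# scene: +x side is nearest; -y is to the left
Ps=conv([(395,283),(120,340),(345,138),(90,183)],6,195,170)
for n,o in [('top',[('top',B,Pt)]),('scene',[('scene',Bs,Ps)]),('both',[('top',B,Pt),('scene',Bs,Ps)])]:
    x,r=fit(o,[530,-270,0,-.05]); print(n,x, 'rms',np.sqrt(np.mean(r**2)),'port',x[:2]+52*np.array([np.cos(x[3]),np.sin(x[3])]));
print(r.reshape(-1,2))
E
python3 a.py
```

```text
top [535.84 225.8  -13.35   0.06] rms 0.3480896885909852
scene [529.53 227.85  -7.53   0.06] rms 0.38423009829358173
both [535.35 223.8   -2.08   0.06] rms 0.490772263997441
[[-0.52 -0.88]
 [-0.01  0.97]
 [-0.59 -0.33]
 [ 0.43 -0.26]
 [ 0.41 -0.8 ]
 [-0.69 -0.15]
 [-0.23  0.51]
 [-0.2   0.44]
 [-0.63 -0.24]
 [-0.22 -0.2 ]
 [-0.91 -0.12]
 [ 0.23  0.37]
 [ 0.11  0.33]
 [-0.59  0.3 ]
 [-0.59 -0.11]
 [-0.36  0.55]
 [ 0.37  0.49]
 [-0.8  -0.12]
 [-0.85 -0.17]
 [ 0.48  0.7 ]
 [-0.83  0.01]
 [-0.92  0.03]
 [ 0.34  0.36]
 [-0.62 -0.32]
 [-0.43 -0.09]
 [ 0.29  0.07]]
top [ 541.5  -275.78    3.65    0.1 ] rms 0.5969954066000921 port [ 593.23 -270.53]
scene [ 527.09 -277.92  -16.5     0.1 ] rms 0.4114502338619769 port [ 578.81 -272.55]
both [ 541.85 -276.68   -2.03    0.1 ] rms 0.586900545790887 port [ 593.59 -271.49]
[[-0.14 -0.64]
 [-0.36  1.54]
 [ 0.36 -0.08]
 [ 0.34  0.01]
 [ 0.22 -0.03]
 [-0.34  0.08]
 [ 1.18 -0.59]
 [-0.33  0.55]]
```

```bash
sed -i 's/x_scale=\[10,10,10,.1\]/x_scale=[10,10,10,.1]/; s/^def fit(obs,x0):/def fit(obs,x0,fz=None):/; s/        r=\[\]$/        r=[]\n        if fz is not None: v=np.r_[v[:2],fz,v[3]]/' fit.py; sed 's/\(fit(o,[^)]*\))/\1,0)/' a.py > a0.py; python3 a0.py | grep rms
```

```text
top [535.26 222.64   0.     0.06] rms 0.49389350098530277
scene [537.14 223.95  -2.34   0.06] rms 0.4487816913919198
both [535.98 223.2   -0.07   0.06] rms 0.5454580868294434
top [ 541.8  -276.29    0.      0.1 ] rms 0.6100968871318607 port [ 593.53 -271.06]
scene [ 543.72 -276.67    0.      0.1 ] rms 0.563329632768679 port [ 595.47 -271.54]
both [ 542.65 -276.56    8.95    0.1 ] rms 0.6179579347832973 port [ 594.39 -271.33]
```

```bash
python3 crop.py pics/top0.png 265 140 85 85 7 pics/c5.png
python3 crop.py pics/scene0.png 290 185 75 80 7 pics/c6.png
```

```text
(no output)
```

View pics/c5.png

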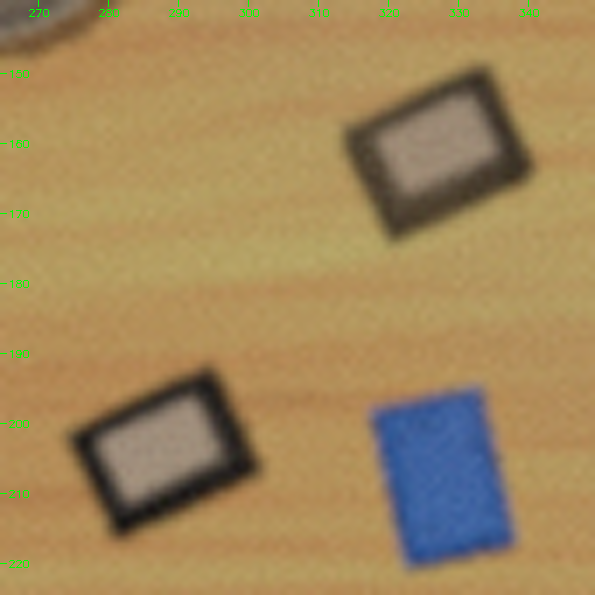

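View pics/c6.png

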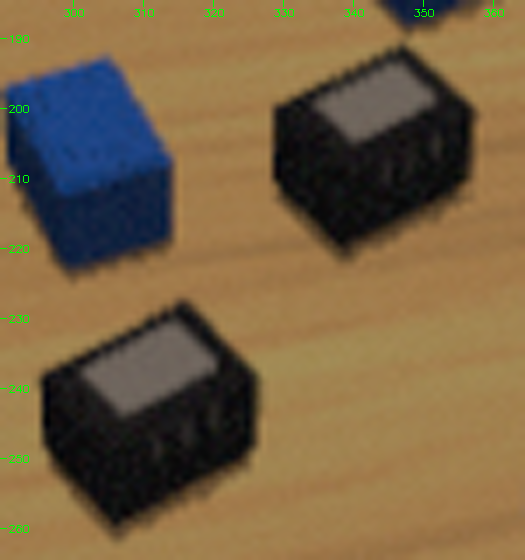

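```bash
cat > packs.py <<'E'
from fit import *
def box(v,z0=0,h=48,bot=0):
    c,s=np.cos(v[2]),np.sin(v[2]);o=[]
    levels=[(z0+h,22,31)]+([(z0+6,22,31),(z0,19,28)] if bot==0 else [(z0+bot,22,31)])
    for z,a,b in levels:
        for sx,sy in ((1,1),(1,-1),(-1,-1),(-1,1)):
            o.append([v[0]+c*sx*a-s*sy*b, v[1]+s*sx*a+c*sy*b, z])
    return np.array(o)
def cost(v,obs,z0,bot):
    r=[]
    for cam,cnt in obs:
        hull=cv2.convexHull(proj(cam,box(v,z0,48,bot)).astype(np.float32))
        r+= [cv2.pointPolygonTest(hull,(float(p[0]),float(p[1])),True) for p in cnt]
    return np.array(r)
def masks(cam,label):
    im=snapshot(cam); out=[]
    for d in trace(cam,label):
        m=np.array(d['pixels']).astype(np.uint8)
        if m.sum()<60: continue
        col=im[m>0].mean(0)
        cs,_=cv2.findContours(m,cv2.RETR_EXTERNAL,cv2.CHAIN_APPROX_NONE); c=max(cs,key=cv2.contourArea)[:,0,:].astype(float)
        ctr=c.mean(0); n=c-ctr; c=c+0.35*n/np.linalg.norm(n,axis=1)[:,None]
        out.append(dict(p=d['p'],col=col,ctr=ctr,cnt=c,area=int(m.sum()),w=onplane(cam,[ctr],40)[0]))
    return im,out
def locate(cnts,v0,z0=0,bot=0):
    best=None
    for dy in (0,.4,-.4,.8,-.8):
        s=least_squares(lambda v:cost(v,cnts,z0,bot),[v0[0],v0[1],v0[2]+dy],x_scale=[5,5,.1],loss='soft_l1',f_scale=1,diff_step=1e-4)
        if best is None or s.cost<best.cost: best=s
    return best.x,np.sqrt(np.mean(cost(best.x,cnts,z0,bot)**2))
E
cat > b.py <<'E'
from packs import *
A={}
for cam in ('top','scene'):
    im,ms=masks(cam,'flat0')
    for m in ms: print(cam,round(m['p'],2),m['col'].round(),m['ctr'],m['area'],m['w'])
    A[cam]=[m for m in ms if m['col'][2]<m['col'][0]+30]
for m in A['top']:
    q=[n for n in A['scene'] if np.hypot(*(n['w']-m['w'])[:2])<25]
    if q:
        for o in ([('top',m['cnt'])],[('scene',q[0]['cnt'])],[('top',m['cnt']),('scene',q[0]['cnt'])]):
            v,r=locate(o,[m['w'][0],m['w'][1],.45]); print('pack',v,r)
E
python3 b.py
```

```text
top 0.97 [112.  97.  78.] [327.15 160.71] 363 [674.85 -99.82  40.  ]
top 0.89 [ 63.  92. 146.] [267.5  246.79] 388 [446.11  62.36  40.  ]
top 0.78 [100.  86.  72.] [288.04 203.45] 393 [561.     6.53  40.  ]
top 0.57 [ 75.  98. 145.] [328.03 207.68] 419 [ 548.08 -100.24   40.  ]
scene 0.93 [42. 38. 35.] [342.57 206.04] 574 [577.21   2.66  40.  ]
scene 0.93 [27. 52. 96.] [302.4  208.05] 518 [ 564.97 -101.11   40.  ]
scene 0.91 [43. 39. 37.] [311.55 243.74] 625 [ 689.12 -100.16   40.  ]
scene 0.9 [34. 53. 87.] [353.04 175.25] 555 [463.26  59.58  40.  ]
pack [676.32 -98.98   0.38] 1.0691397061703714
pack [676.46 -98.45   0.38] 1.0480844689603757
pack [676.39 -98.62   0.38] 1.0616408552058496
pack [561.01   7.12   0.43] 0.5213810052317797
pack [563.84   6.67   0.4 ] 0.7355694952616498
pack [561.92   7.11   0.42] 0.7124218788720892
```

```bash
sed -i 's/print(n,x,/print(n,x,round(x[3],4),/' a0.py; python3 a0.py | grep both
cat > d.py <<'E'
# usage: d.py x y z yaw(of pack x axis; jaws along pack y)
import sys; from h import *
a=list(map(float,sys.argv[1:])); yd=None
if len(a)>3: yd=[-np.sin(a[3]),np.cos(a[3])]
d,r=delta(a[:3],yd); s=arm.sense()
print('t',round(s['clock'],2),'tcp',np.round(s['eef_pos'],1),'F',np.round(s['wrist_force'],1),'w',round(s['gripper_width'],1),'shift mm',np.round(d,1),'rot',None if r is None else np.round(r,3),'q6',round(s['qpos'][5],2))
E
python3 d.py 594.4 -271.4 210 .1
```

```text
both [535.98 223.2   -0.07   0.06] 0.0621 rms 0.5454580868294434
both [ 542.65 -276.56    8.95    0.1 ] 0.1008 rms 0.6179579347832973 port [ 594.39 -271.33]
t 1.9 tcp [ 165.6 -524.5  231.4] F [ 0.2  0.5 -0.1] w 85.5 shift mm [ 485.1 -112.3   21.3] rot [0.    0.    0.206] q6 -0.1
```

Emit:
carry_out --targets '[0,0,0,0.045,-0.01,0.001,1,0,0,0,0.045,-0.01,0.001,1,0,0,0,0.045,-0.01,0.001,1,0,0,0,0.045,-0.01,0.001,1,0,0,0,0.045,-0.01,0.001,1,0,0,0,0.045,-0.01,0.001,1,0,0,0,0.045,-0.01,0.001,1,0,0,0,0.045,-0.01,0.001,1,0,0,0,0.045,-0.01,0.001,1,0,0,0.1,0,0,0,1,0,0,0.1,0,0,0,1]'

```text
clock: 3.0
eef_pos: [539.0, -310.7, 220.1]
eef_rot: [[0.996, 0.094, 0.0], [0.094, -0.996, -0.002], [0.0, 0.002, -1.0]]
wrist_force: [-0.1, 0.1, 0.9]
gripper_width: 85.2
```

```bash
python3 d.py 594.4 -271.4 170 .1
```

```text
t 3.0 tcp [ 539.  -310.7  220.1] F [-0.1  0.1  0.9] w 85.2 shift mm [ 58.8 -34.   50. ] rot [ 0.002 -0.    -0.006] q6 0.86
```

Emit:
carry_out --targets '[0,0,0,0.03,-0.017,0.025,1,0,0,-0.006,0.028,-0.017,0.025,1,0,0,0,0,0,0,1]'

```text
clock: 3.3
eef_pos: [596.5, -270.7, 169.7]
eef_rot: [[0.995, 0.098, 0.003], [0.098, -0.995, -0.004], [0.003, 0.005, -1.0]]
wrist_force: [-0.7, 0.5, -0.6]
gripper_width: 85.1
```

```bash
python3 d.py 594.4 -271.4 104 .1
python3 - <<'E'
from h import *
for n in ['scene','top']:
    im=snapshot(n); cv2.imwrite(f'pics/{n}1.png',im[:,:,::-1])
E
python3 crop.py pics/scene1.png 180 120 100 110 6 pics/c7.png;python3 crop.py pics/top1.png 330 130 100 100 6 pics/c8.png
```

```text
t 3.3 tcp [ 596.5 -270.7  169.7] F [-0.7  0.5 -0.6] w 85.1 shift mm [-2.4  0.2 65.7] rot [ 0.005 -0.003 -0.002] q6 0.96
```

View pics/c7.png

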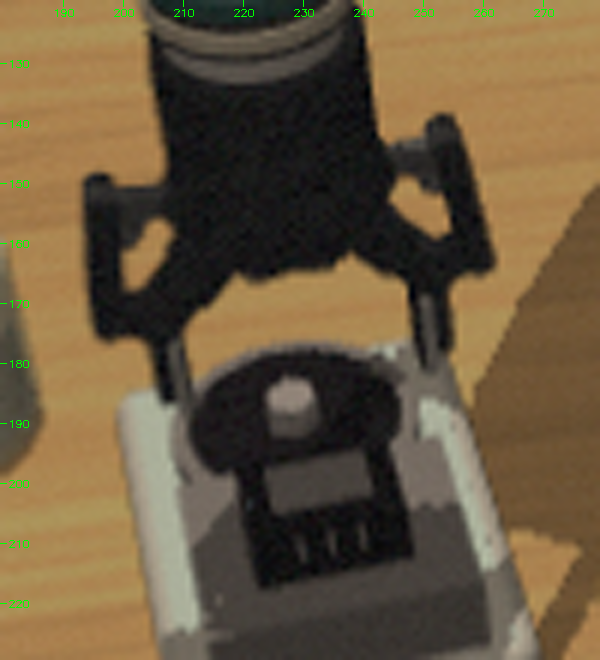

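View pics/c8.png

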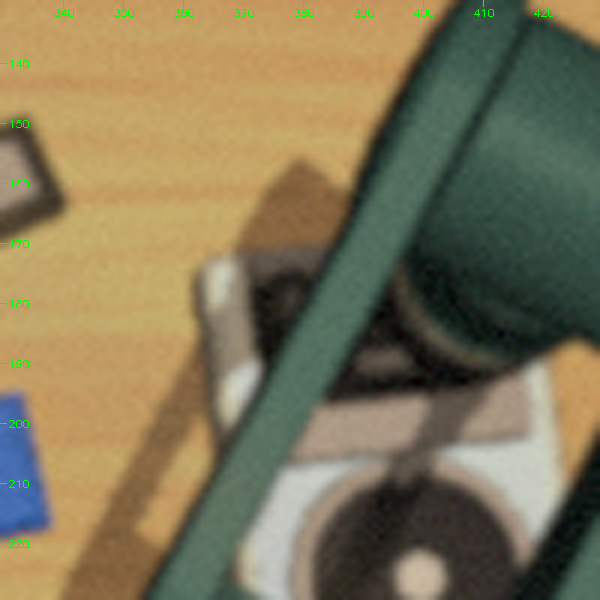

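```bash
python3 - <<'E'
from h import *
s=arm.sense();R=np.array(s['eef_rot']);p=np.array(s['eef_pos'])
for b in (0,13):
    print(b,proj('scene',[p+R@[0,y,-b] for y in (50,-50)]))
m=[(208.7,186.7),(251.2,180.8)]
E
python3 d.py 594.4 -271.4 104 .1
```

```text
0 [[207.85165292 189.78045758]
 [251.09583933 181.91596053]]
13 [[207.02171733 185.50806774]
 [250.62937396 177.65565368]]
t 3.4 tcp [ 595.6 -273.7  173.6] F [-0.6 -0.9  0.4] w 85.7 shift mm [-1.4 -3.1 69.6] rot [ 0.009 -0.005 -0.004] q6 0.96
```

Emit:
carry_out --targets '[0,0,0,-0.001,-0.003,0.02,1,0.005,-0.003,0,0,0,0.02,1,0,0,0,0,0,0.015,1,0,0,0,0,0,0,1]'

```text
clock: 3.8
eef_pos: [594.6, -276.5, 124.4]
eef_rot: [[0.996, 0.091, 0.011], [0.091, -0.996, -0.012], [0.01, 0.013, -1.0]]
wrist_force: [-0.9, 0.1, -1.0]
gripper_width: 85.2
```

```bash
python3 d.py 594.4 -271.4 103 .1
```

```text
t 3.8 tcp [ 594.6 -276.5  124.4] F [-0.9  0.1 -1. ] w 85.2 shift mm [ 0.  -5.4 21.3] rot [ 0.013 -0.01  -0.009] q6 0.96
```

Emit:
carry_out --targets '[0.013,-0.01,-0.009,0,-0.005,0.008,1,0,0,0,0,0,0,1,0,0,0,0,0,0,1]'

```text
clock: 4.1
eef_pos: [594.6, -273.3, 119.3]
eef_rot: [[0.995, 0.099, 0.004], [0.099, -0.995, -0.002], [0.003, 0.002, -1.0]]
wrist_force: [-0.4, 0.1, -0.2]
gripper_width: 85.2
```

```bash
python3 d.py 594.4 -271.4 103 .1
```

```text
t 4.1 tcp [ 594.6 -273.3  119.3] F [-0.4  0.1 -0.2] w 85.2 shift mm [-0.1 -1.9 16.3] rot [ 0.002 -0.003 -0.001] q6 0.95
```

Emit:
carry_out --targets '[0.002,-0.003,0,0,-0.002,0.012,1,0,0,0,0,0,0.005,1,0,0,0,0,0,0,1]'

```text
clock: 4.4
eef_pos: [595.2, -271.4, 102.5]
eef_rot: [[0.995, 0.099, 0.003], [0.099, -0.995, -0.001], [0.002, 0.002, -1.0]]
wrist_force: [-1.0, 0.6, -0.1]
gripper_width: 85.6
```

```bash
python3 d.py 594.4 -271.4 103 .1
```

```text
t 4.4 tcp [ 595.2 -271.4  102.5] F [-1.   0.6 -0.1] w 85.6 shift mm [-0.8 -0.1 -0.5] rot [ 0.002 -0.002 -0.001] q6 0.96
```

Close and see.

Emit:
carry_out --targets '[0,0,0,0,0,0,0.4,0,0,0,0,0,0,0.4,0,0,0,0,0,0,0.4,0,0,0,0,0,0,0.4,0,0,0,0,0,0,0.4]' --newtons 50

```text
clock: 4.9
eef_pos: [595.3, -272.0, 102.6]
eef_rot: [[0.995, 0.099, 0.003], [0.099, -0.995, -0.003], [0.002, 0.003, -1.0]]
wrist_force: [0.4, 0.3, 0.2]
gripper_width: 61.0
```

```bash
python3 d.py 594.4 -271.4 103 .1
python3 - <<'E'
from h import *
for n in ['scene']:
    im=snapshot(n); cv2.imwrite(f'pics/{n}2.png',im[:,:,::-1])
E
python3 crop.py pics/scene2.png 180 130 100 110 6 pics/c9.png
```

```text
t 4.9 tcp [ 595.3 -272.   102.6] F [0.4 0.3 0.2] w 61.0 shift mm [-0.8 -0.7 -0.4] rot [ 0.003 -0.002 -0.001] q6 0.96
```

View pics/c9.png

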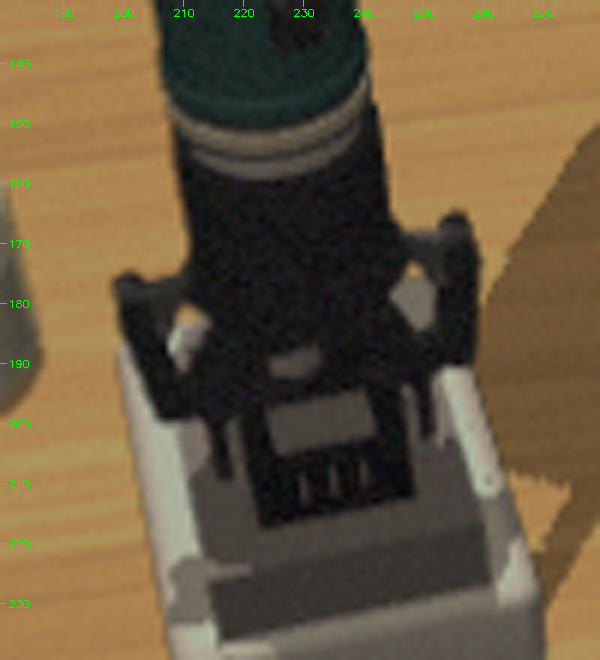

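Emit:
carry_out --targets '[0,0,0,0,0,-0.008,0.4,0,0,0,0,0,-0.015,0.4,0,0,0,0,0,-0.03,0.4,0,0,0,0,0,-0.04,0.4,0,0,0,0,0,-0.03,0.4,0,0,0,0,0,0,0.4]'

```text
clock: 5.55
eef_pos: [593.7, -270.2, 231.5]
eef_rot: [[0.995, 0.1, -0.001], [0.1, -0.995, 0.001], [-0.001, -0.001, -1.0]]
wrist_force: [-0.1, -0.1, -1.2]
gripper_width: 60.9
```

```bash
python3 d.py 594.4 -271.4 220 .1
python3 - <<'E'
from h import *
for n in ['scene']:
    im=snapshot(n); cv2.imwrite(f'pics/{n}3.png',im[:,:,::-1])
E
python3 crop.py pics/scene3.png 160 80 120 150 4 pics/c10.png
```

```text
t 5.55 tcp [ 593.7 -270.2  231.5] F [-0.1 -0.1 -1.2] w 60.9 shift mm [ 0.6  1.3 11.5] rot [-0.001  0.001 -0.   ] q6 0.96
```

View pics/c10.png

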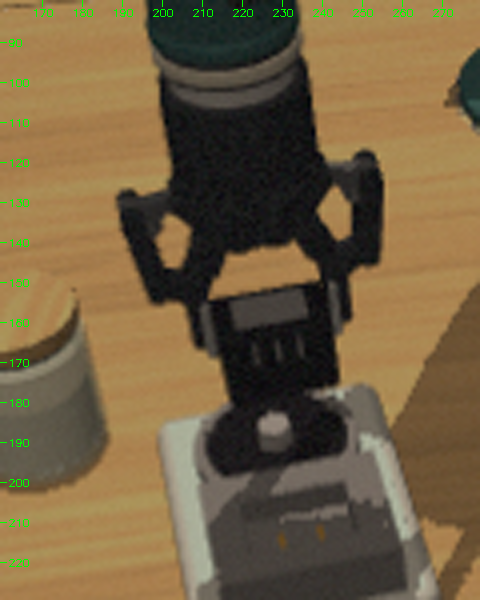

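```bash
python3 d.py 659.4 220.9 170 .0621
```

```text
t 5.6 tcp [ 593.1 -269.9  228.9] F [-0.2  0.  -1.4] w 61.1 shift mm [ 115.  -481.6   59.9] rot [-0.003  0.004  0.038] q6 0.96
```

Emit:
carry_out --targets '[0,0,0.01,0.008,-0.03,0,0.4,0,0,0.01,0.01,-0.042,0,0.4,0,0,0.01,0.01,-0.042,0,0.4,0,0,0,0.011,-0.042,0,0.4,0,0,0,0.011,-0.042,0,0.4,0,0,0,0.011,-0.042,0,0.4,0,0,0,0.011,-0.042,0,0.4,0,0,0,0.011,-0.042,0,0.4,0,0,0,0.01,-0.042,0.006,0.4,0,0,0,0.01,-0.042,0.01,0.4,0,0,0,0.005,-0.03,0.01,0.4,0,0,0,0,0,0,0.4]'

```text
clock: 6.8
eef_pos: [658.6, 192.8, 171.8]
eef_rot: [[0.997, 0.063, -0.053], [0.064, -0.998, 0.009], [-0.052, -0.012, -0.999]]
wrist_force: [-0.7, -1.2, -2.8]
gripper_width: 61.1
```

```bash
python3 d.py 659.4 220.9 160 .0621
```

```text
t 6.8 tcp [658.6 192.8 171.8] F [-0.7 -1.2 -2.8] w 61.1 shift mm [  3.2 -27.8  12. ] rot [-0.012  0.052  0.001] q6 1.7
```

Emit:
carry_out --targets '[-0.012,0.052,0,0.003,-0.028,0,0.4,0,0,0,0,0,0,0.4,0,0,0,0,0,0,0.4]'

```text
clock: 7.1
eef_pos: [656.4, 221.0, 163.6]
eef_rot: [[0.998, 0.065, -0.012], [0.065, -0.998, -0.005], [-0.012, 0.004, -1.0]]
wrist_force: [-0.0, -0.2, -2.0]
gripper_width: 61.0
```

```bash
python3 d.py 659.4 220.9 110 .0621
```

```text
t 7.1 tcp [656.4 221.  163.6] F [-0.  -0.2 -2. ] w 61.0 shift mm [ 3.6  0.1 53.5] rot [0.004 0.012 0.003] q6 1.75
```

Emit:
carry_out --targets '[0.004,0.012,0.002,0.003,0,0.025,0.4,0,0,0,0,0,0.025,0.4,0,0,0,0,0,0.015,0.4,0,0,0,0,0,0.005,0.4,0,0,0,0,0,0,0.4]'

```text
clock: 7.6
eef_pos: [658.2, 216.1, 89.2]
eef_rot: [[0.998, 0.058, -0.005], [0.058, -0.998, -0.001], [-0.005, 0.001, -1.0]]
wrist_force: [-0.5, -0.2, -1.8]
gripper_width: 61.3
```

```bash
cat > snap.sh <<'E'
# snap.sh tag
python3 - <<'E'
from h import *
for n in ['scene','top']:
    im=snapshot(n); cv2.imwrite(f'pics/{n}_$1.png',im[:,:,::-1])
E
E
python3 d.py 659.4 220.9 85 .0621; bash snap.sh p3a; python3 d.py 659.4 220.9 85 .0621
python3 crop.py pics/scene_p3a.png 365 130 120 110 5 pics/c11.png; python3 crop.py pics/top_p3a.png 160 120 100 100 5 pics/c12.png
```

```text
t 7.6 tcp [658.2 216.1  89.2] F [-0.5 -0.2 -1.8] w 61.3 shift mm [ 1.5 -4.7  4.2] rot [ 0.001  0.005 -0.004] q6 1.75
t 7.7 tcp [659.  216.6  90.8] F [ 0.2  0.2 -1.7] w 60.7 shift mm [ 0.6 -4.3  5.8] rot [ 0.     0.002 -0.004] q6 1.75
```

View pics/c11.png

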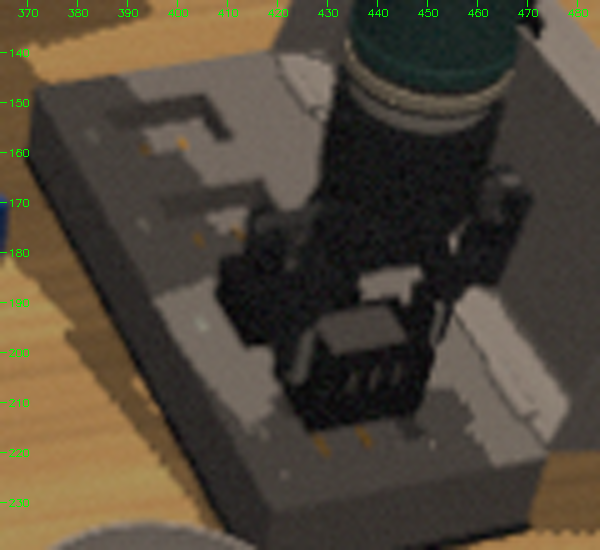

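View pics/c12.png

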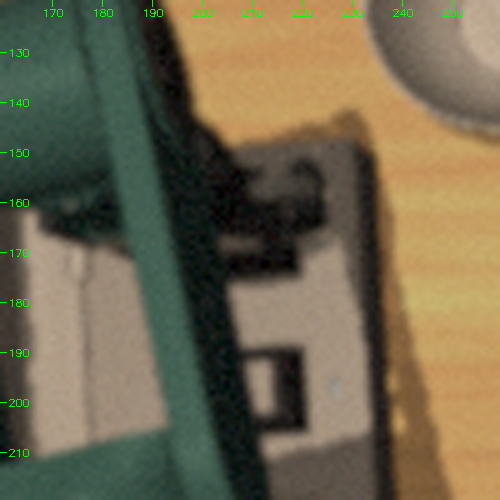

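```bash
cat > ov.py <<'E'
# ov.py img cam crop(x0 y0 w h f) out held(0/1) px py pyaw pz  -> overlay held pack (from TCP) and pocket
import sys; from packs import *
a=sys.argv; cam=a[2]; x0,y0,w,h,f=map(int,a[3:8]); out=a[8]
im=cv2.imread(a[1])[y0:y0+h,x0:x0+w]; b=cv2.resize(im,None,fx=f,fy=f,interpolation=cv2.INTER_CUBIC)
def dr(P,col): 
    q=((proj(cam,P)-[x0,y0]+.5)*f).astype(np.int32); cv2.polylines(b,[q.reshape(-1,1,2)],True,col,1)
if a[9]!='0':
    s=arm.sense();R=np.array(s['eef_rot']);p=np.array(s['eef_pos']);off=float(a[9])
    for z,u,v in ((off-48,22,31),(off-6,22,31),(off,19,28)):
        dr([p+R@[i*u,j*v,z] for i,j in ((1,1),(1,-1),(-1,-1),(-1,1))],(0,255,255))
if len(a)>10:
    px,py,yw,pz=map(float,a[10:14]);c,s_=np.cos(yw),np.sin(yw)
    dr([[px+c*i*23-s_*j*32,py+s_*i*23+c*j*32,pz] for i,j in ((1,1),(1,-1),(-1,-1),(-1,1))],(0,0,255))
cv2.imwrite(out,b)
E
python3 ov.py pics/scene_p3a.png scene 400 170 90 70 8 pics/c13.png 22.6 659.4 220.9 .0621 55
```

```text
(no output)
```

View pics/c13.png

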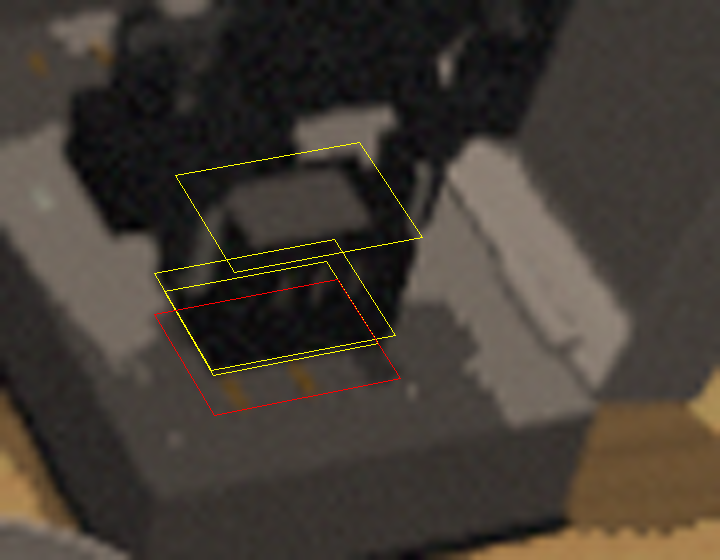

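Emit:
carry_out --targets '[0,0.002,-0.004,0.001,-0.0045,0,0.4,0,0,0,0,0,0,0.4,0,0,0,0,0,0,0.4]'

```text
clock: 8.0
eef_pos: [661.9, 222.0, 94.9]
eef_rot: [[0.998, 0.062, 0.006], [0.062, -0.998, 0.001], [0.006, -0.001, -1.0]]
wrist_force: [0.5, -0.3, -1.4]
gripper_width: 61.1
```

```bash
python3 d.py 659.4 220.9 78 .0621
```

```text
t 8.0 tcp [661.9 222.   94.9] F [ 0.5 -0.3 -1.4] w 61.1 shift mm [-2.6  1.  16.9] rot [-0.001 -0.006  0.   ] q6 1.75
```

Emit:
carry_out --targets '[0,-0.006,0,-0.003,0.001,0.008,0.4,0,0,0,0,0,0.005,0.4,0,0,0,0,0,0.002,0.4]'

```text
clock: 8.3
eef_pos: [659.5, 221.3, 80.7]
eef_rot: [[0.998, 0.063, 0.003], [0.063, -0.998, 0.002], [0.003, -0.002, -1.0]]
wrist_force: [-0.1, 0.3, -2.4]
gripper_width: 61.0
```

```bash
python3 d.py 659.4 220.9 78 .0621
```

```text
t 8.3 tcp [659.5 221.3  80.7] F [-0.1  0.3 -2.4] w 61.0 shift mm [-0.2  0.4  2.7] rot [-0.002 -0.003  0.001] q6 1.75
```

Emit:
carry_out --targets '[-0.002,-0.003,0,0,0,0.005,0.4,0,0,0,0,0,0.005,0.4,0,0,0,0,0,0.002,0.4]'

```text
clock: 8.6
eef_pos: [659.0, 221.1, 66.7]
eef_rot: [[0.998, 0.063, -0.002], [0.063, -0.998, -0.001], [-0.002, 0.001, -1.0]]
wrist_force: [0.1, -1.6, -1.8]
gripper_width: 61.3
```

```bash
python3 d.py 659.4 220.9 57.6 .0621
```

```text
t 8.6 tcp [659.  221.1  66.7] F [ 0.1 -1.6 -1.8] w 61.3 shift mm [0.4 0.2 9.1] rot [0.001 0.002 0.001] q6 1.75
```

Emit:
carry_out --targets '[0.001,0.002,0,0,0,0.004,0.4,0,0,0,0,0,0.003,0.4,0,0,0,0,0,0.003,0.4]'

```text
clock: 8.9
eef_pos: [659.1, 221.1, 57.6]
eef_rot: [[0.998, 0.063, 0.001], [0.063, -0.998, 0.0], [0.001, -0.0, -1.0]]
wrist_force: [-6.0, -0.7, 13.8]
gripper_width: 61.1
```

```bash
python3 d.py 659.4 220.9 57.6 .0621
```

```text
t 8.9 tcp [659.1 221.1  57.6] F [-6.  -0.7 13.8] w 61.1 shift mm [ 0.3  0.3 -0. ] rot [-0.    -0.001  0.001] q6 1.75
```

Emit:
carry_out --targets '[0,0,0,0,0,0,1,0,0,0,0,0,0,1,0,0,0,0,0,0,1,0,0,0,0,0,-0.015,1,0,0,0,0,0,-0.03,1,0,0,0,0,0,-0.03,1,0,0,0,0,0,0,1]'

```text
clock: 9.6
eef_pos: [660.0, 221.3, 139.2]
eef_rot: [[0.998, 0.063, 0.005], [0.063, -0.998, 0.001], [0.005, -0.001, -1.0]]
wrist_force: [-0.3, 0.5, 1.0]
gripper_width: 85.4
```

```bash
python3 d.py 577.5 215.8 130 .0621;bash snap.sh p3b; python3 crop.py pics/scene_p3b.png 365 130 120 110 5 pics/c14.png
```

```text
t 9.6 tcp [660.  221.3 139.2] F [-0.3  0.5  1. ] w 85.4 shift mm [-82.7   0.4   8.8] rot [-0.001 -0.005  0.001] q6 1.75
```

View pics/c14.png

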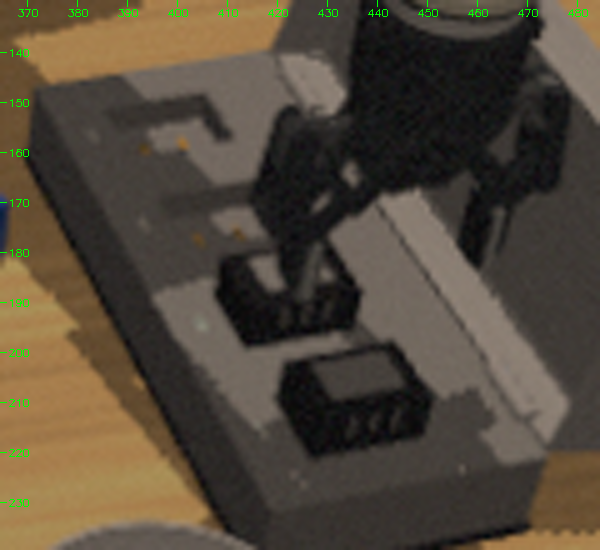

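The spent pack sits in pocket 3 at (432,205), level with the charged pack in pocket 2 at (425,188). Next is the charged pack.

Emit:
carry_out --targets '[0,-0.005,0,-0.03,0,0,1,0,0,0,-0.032,0,0,1,0,0,0,-0.018,0,0.01,1,0,0,0,0,0,0.01,1,0,0,0,0,0,0,1]'

```text
clock: 10.2
eef_pos: [572.0, 214.2, 105.1]
eef_rot: [[0.998, 0.062, -0.021], [0.062, -0.998, -0.005], [-0.021, 0.003, -1.0]]
wrist_force: [-0.1, 0.1, -0.7]
gripper_width: 85.4
```

```bash
python3 d.py 577.4 215.9 60 .0621
```

```text
t 10.2 tcp [572.  214.2 105.1] F [-0.1  0.1 -0.7] w 85.4 shift mm [ 6.4 -1.5 45. ] rot [ 0.003  0.021 -0.   ] q6 1.77
```

Emit:
carry_out --targets '[0.003,0.021,0,0.006,-0.002,0.004,1,0,0,0,0,0,0.008,1,0,0,0,0,0,0.002,1]'

```text
clock: 10.5
eef_pos: [579.3, 216.2, 88.2]
eef_rot: [[0.998, 0.061, -0.002], [0.061, -0.998, -0.001], [-0.002, 0.001, -1.0]]
wrist_force: [0.5, -0.2, 0.2]
gripper_width: 85.5
```

```bash
python3 d.py 577.4 215.9 58 .0621
```

```text
t 10.5 tcp [579.3 216.2  88.2] F [ 0.5 -0.2  0.2] w 85.5 shift mm [-1.8  0.1 30.2] rot [ 0.001  0.002 -0.001] q6 1.78
```

Emit:
carry_out --targets '[0,0.002,0,-0.002,0,0.012,1,0,0,0,0,0,0.009,1,0,0,0,0,0,0.004,1,0,0,0,0,0,0,1]'

```text
clock: 10.9
eef_pos: [577.3, 215.5, 59.3]
eef_rot: [[0.998, 0.061, -0.002], [0.061, -0.998, -0.002], [-0.003, 0.002, -1.0]]
wrist_force: [-0.4, 0.0, 0.9]
gripper_width: 85.4
```

```bash
python3 d.py 577.4 215.9 58 .0621
```

```text
t 10.9 tcp [577.3 215.5  59.3] F [-0.4  0.   0.9] w 85.4 shift mm [ 0.1 -0.4  1.3] rot [ 0.002  0.003 -0.002] q6 1.78
```

Emit:
carry_out --targets '[0.002,0.003,0,0,0,0.001,0.4,0,0,0,0,0,0,0.4,0,0,0,0,0,0,0.4,0,0,0,0,0,0,0.4,0,0,0,0,0,0,0.4]'

```text
clock: 11.4
eef_pos: [577.4, 215.7, 58.7]
eef_rot: [[0.998, 0.061, 0.001], [0.061, -0.998, 0.001], [0.001, -0.001, -1.0]]
wrist_force: [1.9, 0.2, 1.3]
gripper_width: 60.8
```

```bash
python3 d.py 577.4 215.9 58 .0621
```

```text
t 11.4 tcp [577.4 215.7  58.7] F [1.9 0.2 1.3] w 60.8 shift mm [ 0.  -0.2  0.7] rot [-0.001 -0.001 -0.002] q6 1.78
```

Emit:
carry_out --targets '[0,0,0,0,0,-0.01,0.4,0,0,0,0,0,-0.02,0.4,0,0,0,0,0,-0.035,0.4,0,0,0,0,0,-0.045,0.4,0,0,0,0,0.01,-0.015,0.4,0,0,0,0,0.035,0,0.4,0,0,0,0,0.04,0,0.4]'

```text
clock: 12.1
eef_pos: [581.4, 133.6, 190.0]
eef_rot: [[0.998, 0.069, 0.0], [0.069, -0.998, 0.002], [0.0, -0.002, -1.0]]
wrist_force: [0.8, -1.0, -3.3]
gripper_width: 60.8
```

```bash
python3 d.py 594.8 -271.6 180 .1008
```

```text
t 12.1 tcp [581.4 133.6 190. ] F [ 0.8 -1.  -3.3] w 60.8 shift mm [-14.8 405.1   9.2] rot [-0.002 -0.    -0.031] q6 1.63
```

Emit:
carry_out --targets '[0,0,0,-0.002,0.042,0,0.4,0,0,0,-0.002,0.042,0,0.4,0,0,0,-0.002,0.042,0,0.4,0,0,0,-0.002,0.042,0,0.4,0,0,0,-0.002,0.042,0,0.4,0,0,0,-0.002,0.042,0,0.4,0,0,0,-0.001,0.042,0,0.4,0,0,0,-0.001,0.042,0,0.4,0,0,0,0,0.03,0,0.4,0,0,0,0,0.015,0,0.4,0,0,0,0,0,0,0.4]'

```text
clock: 13.2
eef_pos: [591.3, -266.6, 197.6]
eef_rot: [[0.998, 0.065, 0.005], [0.065, -0.998, 0.0], [0.005, 0.0, -1.0]]
wrist_force: [1.2, 0.4, -2.9]
gripper_width: 61.0
```

```bash
python3 d.py 594.8 -271.6 170 .1008
```

```text
t 13.2 tcp [ 591.3 -266.6  197.6] F [ 1.2  0.4 -2.9] w 61.0 shift mm [ 3.1  5.2 27.6] rot [ 0.    -0.005 -0.036] q6 0.99
```

Emit:
carry_out --targets '[0,-0.005,-0.036,0.003,0.005,0.02,0.4,0,0,0,0,0,0.02,0.4,0,0,0,0,0,0.01,0.4,0,0,0,0,0,0,0.4]'

```text
clock: 13.6
eef_pos: [596.0, -265.6, 148.6]
eef_rot: [[0.994, 0.107, 0.002], [0.107, -0.994, 0.003], [0.003, -0.003, -1.0]]
wrist_force: [-0.2, -0.3, -2.7]
gripper_width: 61.1
```

```bash
python3 d.py 594.8 -271.6 130 .1008
```

```text
t 13.6 tcp [ 596.  -265.6  148.6] F [-0.2 -0.3 -2.7] w 61.1 shift mm [-1.8  5.9 18.6] rot [-0.003 -0.003  0.006] q6 0.96
```

Emit:
carry_out --targets '[-0.003,-0.003,0.006,-0.002,0.006,0.008,0.4,0,0,0,0,0,0.006,0.4,0,0,0,0,0,0,0.4]'

```text
clock: 13.9
eef_pos: [595.7, -270.1, 135.9]
eef_rot: [[0.995, 0.103, 0.002], [0.103, -0.995, -0.001], [0.002, 0.001, -1.0]]
wrist_force: [0.7, 0.2, -2.7]
gripper_width: 60.6
```

```bash
python3 d.py 594.8 -271.6 130 .1008
```

```text
t 13.9 tcp [ 595.7 -270.1  135.9] F [ 0.7  0.2 -2.7] w 60.6 shift mm [-1.   1.4  5.9] rot [ 0.001 -0.002  0.003] q6 0.95
```

Emit:
carry_out --targets '[0,-0.002,0.003,-0.001,0.0015,0.004,0.4,0,0,0,0,0,0.004,0.4,0,0,0,0,0,0.001,0.4]'

```text
clock: 14.2
eef_pos: [595.4, -272.2, 127.8]
eef_rot: [[0.995, 0.1, 0.002], [0.1, -0.995, -0.003], [0.002, 0.003, -1.0]]
wrist_force: [0.1, -0.2, -2.8]
gripper_width: 61.0
```

```bash
python3 d.py 594.8 -271.6 104 .1008;bash snap.sh port; python3 ov.py pics/scene_port.png scene 190 140 90 90 7 pics/c15.png 23.7 594.8 -271.6 .1008 100
```

```text
t 14.2 tcp [ 595.4 -272.2  127.8] F [ 0.1 -0.2 -2.8] w 61.0 shift mm [-0.6 -0.7 23.8] rot [ 0.003 -0.002 -0.001] q6 0.96
```

View pics/c15.png

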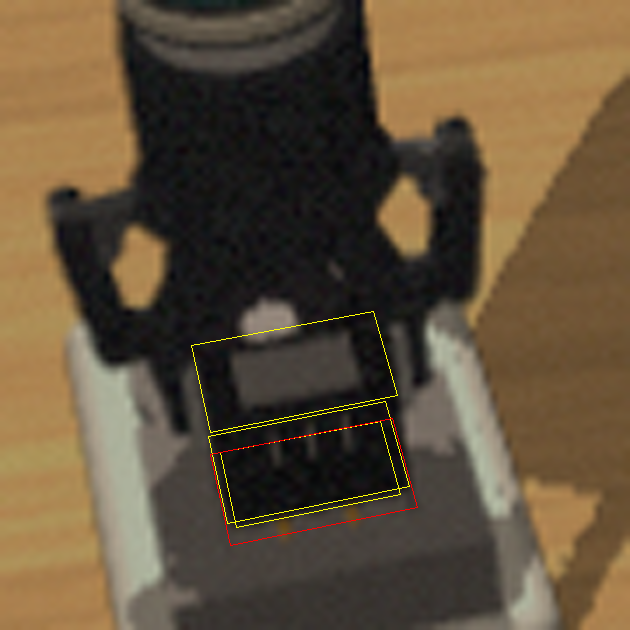

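Model and image agree, so I'll insert it.

Emit:
carry_out --targets '[0.003,-0.002,0,0,-0.0005,0.005,0.4,0,0,0,0,0,0.005,0.4,0,0,0,0,0,0.002,0.4]'

```text
clock: 14.6
eef_pos: [595.8, -272.0, 116.0]
eef_rot: [[0.995, 0.1, 0.001], [0.1, -0.995, -0.001], [0.001, 0.001, -1.0]]
wrist_force: [1.3, -0.2, -2.4]
gripper_width: 61.1
```

```bash
python3 d.py 594.8 -271.6 103.7 .1008
```

```text
t 14.6 tcp [ 595.8 -272.   116. ] F [ 1.3 -0.2 -2.4] w 61.1 shift mm [-1.  -0.5 12.3] rot [ 0.001 -0.001 -0.001] q6 0.96
```

Emit:
carry_out --targets '[0.001,-0.001,0,0,0,0.005,0.4,0,0,0,0,0,0.005,0.4,0,0,0,0,0,0.003,0.4]'

```text
clock: 14.9
eef_pos: [596.0, -272.2, 103.6]
eef_rot: [[0.995, 0.1, 0.001], [0.1, -0.995, -0.0], [0.001, 0.0, -1.0]]
wrist_force: [-4.2, 2.1, 14.1]
gripper_width: 60.9
```

```bash
python3 d.py 594.8 -271.6 103.7 .1008
```

```text
t 14.9 tcp [ 596.  -272.2  103.6] F [-4.2  2.1 14.1] w 60.9 shift mm [-1.2 -0.7 -0.1] rot [ 0.    -0.001 -0.001] q6 0.96
```

Fully home: z is 103.6 with 14 N upward. Release and lift.

Emit:
carry_out --targets '[0,0,0,0,0,0,1,0,0,0,0,0,0,1,0,0,0,0,0,0,1,0,0,0,0,0,-0.015,1,0,0,0,0,0,-0.03,1,0,0,0,0,0,-0.03,1,0,0,0,0,-0.03,0,1,0,0,0,0,-0.03,0,1]'

```text
clock: 15.7
eef_pos: [591.1, -215.6, 187.2]
eef_rot: [[0.996, 0.094, 0.008], [0.094, -0.996, -0.005], [0.007, 0.005, -1.0]]
wrist_force: [-0.5, 0.3, -0.9]
gripper_width: 85.4
```

```bash
python3 d.py 676.4 -98.7 130 .38;python3 b.py|grep pack; bash snap.sh q; python3 d.py 676.4 -98.7 130 .38
```

```text
t 15.7 tcp [ 591.1 -215.6  187.2] F [-0.5  0.3 -0.9] w 85.4 shift mm [  95.5 -108.7   57.3] rot [ 0.006 -0.006 -0.286] q6 1.04
pack [ 675.22 -100.58    0.44] 0.3869319493789351
pack [ 679.09 -100.05    0.45] 0.5351742003872411
pack [ 677.03 -100.17    0.43] 0.6690716366408584
pack [560.82   6.05   0.43] 0.35072322841653036
pack [562.7    6.72   0.5 ] 0.6587167502443159
pack [561.44   6.41   0.44] 0.5822112444490326
t 16.0 tcp [ 590.7 -216.2  185.1] F [-0.  -0.4  0.5] w 85.5 shift mm [  96.3 -109.    55. ] rot [ 0.005 -0.004 -0.285] q6 1.04
```

View pics/scene_q.png

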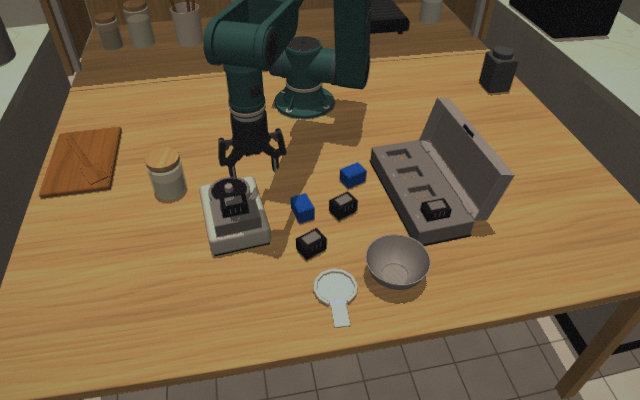

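The charged pack stands in the port at (235,205). The picture shows pack B at (311,243) and pack A at (343,206). Going to pack B.

Emit:
carry_out --targets '[0,0,0,0.025,-0.03,0,1,0,0,0,0.03,-0.035,0,1,0,0,0,0.03,-0.035,0,1,0,0,-0.11,0,0,0,1,0,0,-0.11,0,0,0,1,0,0,-0.11,0,0,0,1,0,0,0,0,0,0,1]'

```text
clock: 16.7
eef_pos: [669.0, -113.1, 179.8]
eef_rot: [[0.91, 0.414, -0.002], [0.414, -0.91, -0.005], [-0.004, 0.004, -1.0]]
wrist_force: [-0.3, 0.1, -0.5]
gripper_width: 85.7
```

```bash
python3 d.py 677 -100.2 80 .43
```

```text
t 16.7 tcp [ 669.  -113.1  179.8] F [-0.3  0.1 -0.5] w 85.7 shift mm [13.1 -8.8 99.7] rot [ 0.004  0.004 -0.004] q6 0.9
```

Emit:
carry_out --targets '[0.004,0.004,-0.004,0.013,-0.009,0.02,1,0,0,0,0,0,0.035,1,0,0,0,0,0,0.025,1,0,0,0,0,0,0,1]'

```text
clock: 17.1
eef_pos: [678.4, -103.7, 97.8]
eef_rot: [[0.915, 0.403, 0.002], [0.403, -0.915, -0.001], [0.001, 0.001, -1.0]]
wrist_force: [-1.1, 0.0, -0.8]
gripper_width: 85.0
```

```bash
python3 d.py 677 -100.2 24 .43
```

```text
t 17.1 tcp [ 678.4 -103.7   97.8] F [-1.1  0.  -0.8] w 85.0 shift mm [ 0.1 -3.9 73.8] rot [ 0.001 -0.001 -0.015] q6 0.92
```

Emit:
carry_out --targets '[0,0,-0.015,0,-0.004,0.02,1,0,0,0,0,0,0.015,1,0,0,0,0,0,0.005,1,0,0,0,0,0,0,1]'

```text
clock: 17.5
eef_pos: [678.5, -103.3, 59.6]
eef_rot: [[0.912, 0.41, 0.005], [0.41, -0.912, -0.002], [0.004, 0.004, -1.0]]
wrist_force: [-0.1, 0.0, 0.7]
gripper_width: 85.5
```

```bash
python3 d.py 677 -100.2 24 .43; bash snap.sh b1;  python3 crop.py pics/scene_b1.png 270 160 100 100 6 pics/c16.png
```

```text
t 17.5 tcp [ 678.5 -103.3   59.6] F [-0.1  0.   0.7] w 85.5 shift mm [-0.2 -3.6 35.6] rot [ 0.004 -0.004 -0.008] q6 0.92
```

View pics/c16.png

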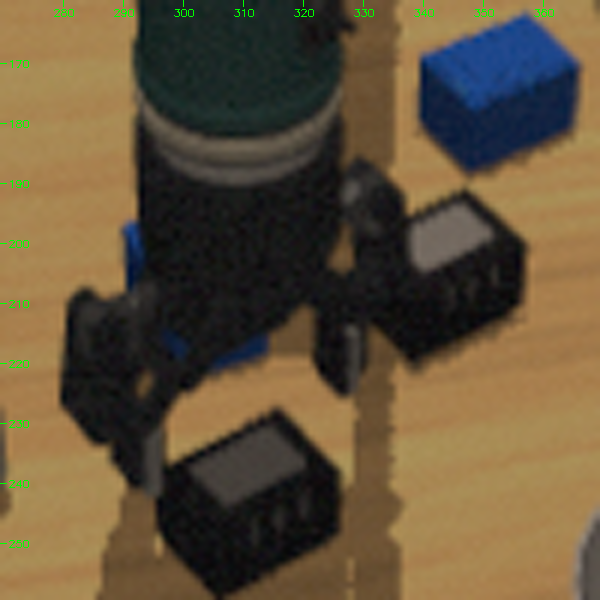

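Emit:
carry_out --targets '[0.003,-0.003,-0.008,0,-0.004,0.004,1,0,0,0,0,0,0.003,1,0,0,0,0,0,0,1]'

```text
clock: 17.9
eef_pos: [679.3, -99.9, 56.9]
eef_rot: [[0.909, 0.418, 0.009], [0.418, -0.909, -0.003], [0.007, 0.006, -1.0]]
wrist_force: [-0.0, -0.3, 0.3]
gripper_width: 85.7
```

```bash
python3 d.py 677 -100.2 24 .43
```

```text
t 17.9 tcp [679.3 -99.9  56.9] F [-0.  -0.3  0.3] w 85.7 shift mm [-2.4 -0.9 32.9] rot [ 0.006 -0.007  0.001] q6 0.91
```

Emit:
carry_out --targets '[0.006,-0.007,0,-0.002,-0.001,0.012,1,0,0,0,0,0,0.01,1,0,0,0,0,0,0.005,1,0,0,0,0,0,0,1]'

```text
clock: 18.3
eef_pos: [676.8, -99.7, 27.4]
eef_rot: [[0.909, 0.418, -0.001], [0.418, -0.909, 0.0], [-0.001, -0.001, -1.0]]
wrist_force: [-0.2, -0.4, -0.4]
gripper_width: 85.5
```

```bash
python3 d.py 677 -100.2 24 .43
```

```text
t 18.3 tcp [676.8 -99.7  27.4] F [-0.2 -0.4 -0.4] w 85.5 shift mm [-0.   0.6  3.4] rot [-0.001  0.001  0.001] q6 0.91
```

Emit:
carry_out --targets '[0,0,0,0,0,0.003,1,0,0,0,0,0,0,0.4,0,0,0,0,0,0,0.4,0,0,0,0,0,0,0.4,0,0,0,0,0,0,0.4,0,0,0,0,0,0,0.4]'

```text
clock: 18.9
eef_pos: [676.8, -99.6, 24.2]
eef_rot: [[0.909, 0.418, -0.001], [0.418, -0.909, 0.0], [-0.001, -0.001, -1.0]]
wrist_force: [0.0, -0.2, -1.7]
gripper_width: 61.1
```

```bash
python3 d.py 677 -100.2 24 .43; bash snap.sh b2;  python3 ov.py pics/scene_b2.png scene 270 180 90 90 6 pics/c17.png 23.5
```

```text
t 18.9 tcp [676.8 -99.6  24.2] F [ 0.  -0.2 -1.7] w 61.1 shift mm [-0.1  0.6  0.2] rot [-0.001  0.001  0.001] q6 0.91
```

View pics/c17.png

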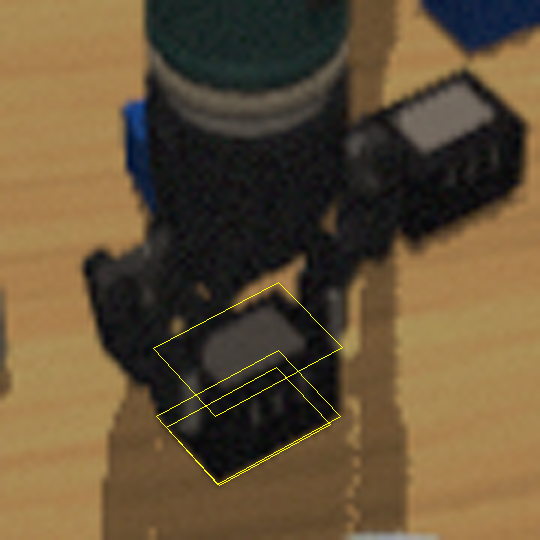

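Emit:
carry_out --targets '[0,0,0,0,0,-0.02,0.4,0,0,0,0,0,-0.035,0.4,0,0,0,0,0,-0.045,0.4,0,0,0,0,0,-0.035,0.4,0,0,0.09,0,0,0,0.4,0,0,0.09,0,0,0,0.4,0,0,0.09,0,0,0,0.4,0,0,0.09,0,0,0,0.4,0,0,0,0,0,0,0.4]'

```text
clock: 19.9
eef_pos: [675.6, -99.4, 161.9]
eef_rot: [[0.998, 0.057, -0.006], [0.057, -0.998, 0.001], [-0.006, -0.002, -1.0]]
wrist_force: [-0.2, 0.1, -2.1]
gripper_width: 60.7
```

```bash
python3 d.py 577.4 215.9 140 .0621
```

```text
t 19.9 tcp [675.6 -99.4 161.9] F [-0.2  0.1 -2.1] w 60.7 shift mm [ -79.9 -320.4   22.9] rot [-0.002  0.006 -0.005] q6 1.28
```

Emit:
carry_out --targets '[0,0,0,-0.008,-0.03,0,0.4,0,0,0,-0.01,-0.042,0,0.4,0,0,0,-0.011,-0.042,0,0.4,0,0,0,-0.011,-0.042,0,0.4,0,0,0,-0.011,-0.042,0,0.4,0,0,0,-0.01,-0.042,0,0.4,0,0,0,-0.01,-0.042,0,0.4,0,0,0,-0.006,-0.025,0,0.4,0,0,0,0,0,0,0.4]'

```text
clock: 20.8
eef_pos: [575.0, 210.9, 159.1]
eef_rot: [[0.997, 0.072, -0.01], [0.072, -0.997, 0.002], [-0.01, -0.002, -1.0]]
wrist_force: [-0.1, -0.9, -1.7]
gripper_width: 60.9
```

```bash
python3 d.py 577.4 215.9 110 .0621
```

```text
t 20.8 tcp [575.  210.9 159.1] F [-0.1 -0.9 -1.7] w 60.9 shift mm [ 3.2 -4.7 49.1] rot [-0.002  0.01   0.01 ] q6 1.76
```

Emit:
carry_out --targets '[-0.002,0.01,0.01,0.003,-0.005,0.02,0.4,0,0,0,0,0,0.02,0.4,0,0,0,0,0,0.01,0.4,0,0,0,0,0,0,0.4]'

```text
clock: 21.2
eef_pos: [578.2, 215.7, 108.4]
eef_rot: [[0.998, 0.068, 0.003], [0.068, -0.998, -0.001], [0.003, 0.001, -1.0]]
wrist_force: [-1.2, -0.3, -1.6]
gripper_width: 60.9
```

```bash
python3 d.py 577.4 215.9 85 .0621
```

```text
t 21.2 tcp [578.2 215.7 108.4] F [-1.2 -0.3 -1.6] w 60.9 shift mm [-0.8 -0.2 23.3] rot [ 0.001 -0.003  0.006] q6 1.77
```

Emit:
carry_out --targets '[0,-0.003,0.006,-0.001,0,0.01,0.4,0,0,0,0,0,0.008,0.4,0,0,0,0,0,0.003,0.4]'

```text
clock: 21.5
eef_pos: [578.9, 214.3, 87.9]
eef_rot: [[0.998, 0.061, 0.003], [0.061, -0.998, -0.001], [0.003, 0.001, -1.0]]
wrist_force: [1.0, -0.1, -1.7]
gripper_width: 60.8
```

```bash
python3 d.py 577.4 215.9 79 .0621;  bash snap.sh b3;  python3 ov.py pics/scene_b3.png scene 380 150 90 80 7 pics/c18.png 24.2 577.4 215.9 .0621 55
```

```text
t 21.5 tcp [578.9 214.3  87.9] F [ 1.  -0.1 -1.7] w 60.8 shift mm [-1.4 -1.7  8.9] rot [ 0.001 -0.003 -0.001] q6 1.77
```

View pics/c18.png

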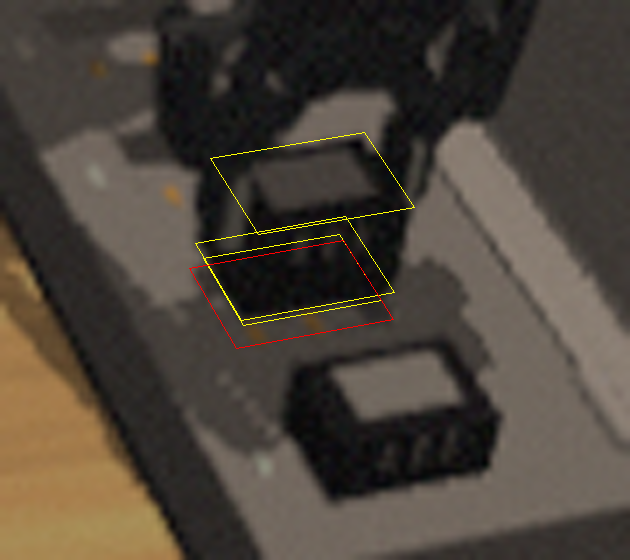

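Emit:
carry_out --targets '[0,-0.003,0,-0.0005,-0.002,0.004,0.4,0,0,0,0,0,0.003,0.4,0,0,0,0,0,0.001,0.4]'

```text
clock: 21.9
eef_pos: [579.0, 216.8, 80.9]
eef_rot: [[0.998, 0.061, 0.002], [0.061, -0.998, -0.0], [0.002, 0.0, -1.0]]
wrist_force: [0.5, -0.5, -1.9]
gripper_width: 60.9
```

```bash
python3 d.py 577.4 215.9 79 .0621
```

```text
t 21.9 tcp [579.  216.8  80.9] F [ 0.5 -0.5 -1.9] w 60.9 shift mm [-1.7  0.8  1.9] rot [ 0.    -0.002 -0.001] q6 1.78
```

Emit:
carry_out --targets '[0,-0.002,0,-0.0005,0.001,0.004,0.4,0,0,0,0,0,0.004,0.4,0,0,0,0,0,0.002,0.4]'

```text
clock: 22.2
eef_pos: [578.8, 215.9, 70.7]
eef_rot: [[0.998, 0.061, 0.001], [0.061, -0.998, -0.0], [0.001, 0.0, -1.0]]
wrist_force: [0.1, -0.2, -1.3]
gripper_width: 60.9
```

```bash
python3 d.py 577.4 215.9 59.2 .0621
```

```text
t 22.2 tcp [578.8 215.9  70.7] F [ 0.1 -0.2 -1.3] w 60.9 shift mm [-1.4 -0.1 11.5] rot [ 0.    -0.001 -0.001] q6 1.78
```

Free so far; continue down.

Emit:
carry_out --targets '[0,-0.001,0,0,0,0.005,0.4,0,0,0,0,0,0.005,0.4,0,0,0,0,0,0.002,0.4,0,0,0,0,0,0.001,0.4]'

```text
clock: 22.6
eef_pos: [579.1, 215.9, 58.9]
eef_rot: [[0.998, 0.061, 0.001], [0.061, -0.998, -0.0], [0.001, 0.0, -1.0]]
wrist_force: [-3.0, -1.5, 5.4]
gripper_width: 61.0
```

```bash
python3 d.py 577.4 215.9 59.2 .0621
```

```text
t 22.6 tcp [579.1 215.9  58.9] F [-3.  -1.5  5.4] w 61.0 shift mm [-1.7 -0.1 -0.3] rot [ 0.    -0.001 -0.001] q6 1.77
```

Emit:
carry_out --targets '[0,0,0,0,0,0,1,0,0,0,0,0,0,1,0,0,0,0,0,0,1,0,0,0,0,0,-0.015,1,0,0,0,0,0,-0.03,1,0,0,0,0,0,-0.04,1,0,0,0,0,0.02,-0.02,1,0,0,0,0,0.04,0,1,0,0,0,0,0.04,0,1]'

```text
clock: 23.5
eef_pos: [586.2, 118.9, 173.2]
eef_rot: [[0.997, 0.071, 0.007], [0.071, -0.998, 0.002], [0.007, -0.002, -1.0]]
wrist_force: [0.2, 0.1, -0.5]
gripper_width: 85.9
```

```bash
bash snap.sh a1; python3 b.py; python3 d.py 561.5 6.4 140 .44
```

```text
top 0.87 [ 40.  61. 101.] [267.54 247.01] 382 [445.53  62.25  40.  ]
top 0.85 [110.  94.  78.] [288.07 203.91] 422 [559.75   6.46  40.  ]
top 0.67 [93. 82. 72.] [206.48 201.03] 260 [570.75 226.68  40.  ]
top 0.59 [ 80. 106. 159.] [328.54 207.1 ] 396 [ 549.63 -101.62   40.  ]
scene 0.98 [42. 38. 35.] [342.81 205.55] 583 [575.55   3.72  40.  ]
scene 0.95 [45. 42. 39.] [421.88 188.77] 462 [552.54 229.83  40.  ]
scene 0.71 [26. 52. 98.] [302.28 207.95] 518 [ 564.54 -101.35   40.  ]
scene 0.61 [25. 42. 73.] [352.64 175.57] 529 [464.36  58.14  40.  ]
pack [560.88   6.78   0.42] 0.3524055336977966
pack [562.41   7.63   0.46] 0.5164284379378103
pack [561.41   7.27   0.42] 0.49500328755170175
pack [566.78 229.67  -0.34] 2.8641027659823615
pack [537.3  238.46   0.25] 1.8071609049512114
pack [552.66 232.     1.58] 3.473933064258363
t 23.8 tcp [585.4 119.9 170.7] F [ 1.2 -0.2  0.6] w 85.5 shift mm [-31.8 111.7  30.4] rot [-0.001 -0.003 -0.371] q6 1.61
```

View pics/scene_a1.png

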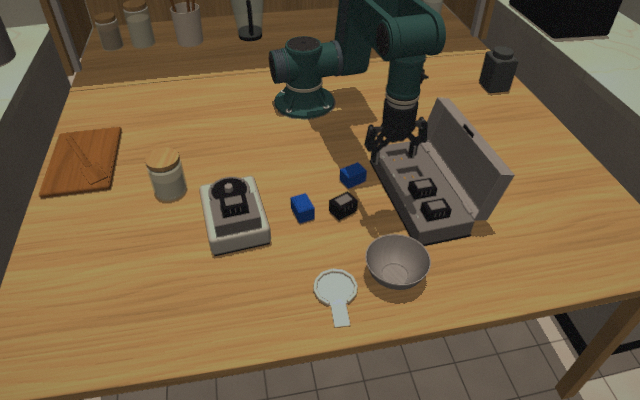

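View pics/top_a1.png

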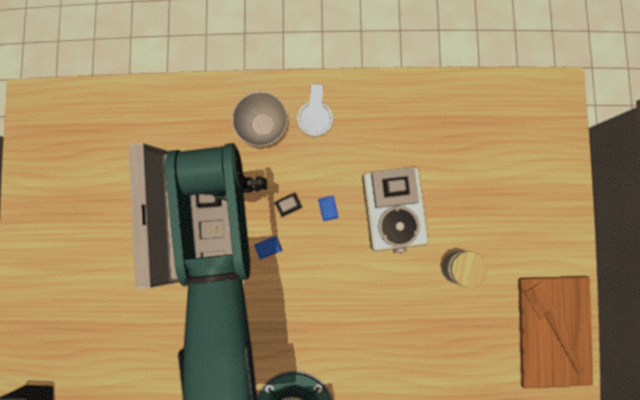

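Emit:
carry_out --targets '[0,0,0,-0.008,0.03,0,1,0,0,0,-0.01,0.036,0,1,0,0,0,-0.01,0.036,0,1,0,0,-0.12,0,0,0,1,0,0,-0.12,0,0,0,1,0,0,-0.12,0,0,0,1,0,0,0,0,0,0,1]'

```text
clock: 24.5
eef_pos: [563.3, 22.2, 168.5]
eef_rot: [[0.897, 0.441, -0.001], [0.441, -0.897, 0.005], [0.001, -0.005, -1.0]]
wrist_force: [-0.1, 0.4, -0.8]
gripper_width: 85.1
```

```bash
python3 d.py 561.4 7.1 80 .42
```

```text
t 24.5 tcp [563.3  22.2 168.5] F [-0.1  0.4 -0.8] w 85.1 shift mm [-8.4 13.1 88.5] rot [-0.005 -0.001  0.037] q6 1.05
```

Emit:
carry_out --targets '[-0.005,0,0.037,-0.008,0.013,0.02,1,0,0,0,0,0,0.035,1,0,0,0,0,0,0.025,1,0,0,0,0,0,0,1]'

```text
clock: 24.9
eef_pos: [563.4, 11.1, 87.8]
eef_rot: [[0.915, 0.403, 0.004], [0.403, -0.915, 0.001], [0.004, 0.001, -1.0]]
wrist_force: [-0.6, 0.1, -0.5]
gripper_width: 85.3
```

```bash
python3 d.py 561.4 7.1 24 .42
```

```text
t 24.9 tcp [563.4  11.1  87.8] F [-0.6  0.1 -0.5] w 85.3 shift mm [-3.7  2.7 63.8] rot [ 0.001 -0.004 -0.006] q6 1.07
```

Emit:
carry_out --targets '[0,-0.004,-0.006,-0.004,0.003,0.015,1,0,0,0,0,0,0.01,1,0,0,0,0,0,0,1]'

```text
clock: 25.2
eef_pos: [562.2, 7.9, 63.1]
eef_rot: [[0.913, 0.408, 0.003], [0.408, -0.913, -0.001], [0.003, 0.002, -1.0]]
wrist_force: [-0.2, 0.5, 0.1]
gripper_width: 85.9
```

```bash
python3 d.py 561.4 7.1 24 .42
```

```text
t 25.2 tcp [562.2   7.9  63.1] F [-0.2  0.5  0.1] w 85.9 shift mm [-1.2  0.3 39.1] rot [ 0.002 -0.003  0.001] q6 1.06
```

Emit:
carry_out --targets '[0.002,-0.003,0,-0.001,0,0.015,1,0,0,0,0,0,0.012,1,0,0,0,0,0,0.006,1,0,0,0,0,0,0.002,1,0,0,0,0,0,0,1]'

```text
clock: 25.7
eef_pos: [562.7, 7.3, 26.9]
eef_rot: [[0.913, 0.408, 0.003], [0.408, -0.913, -0.001], [0.002, 0.002, -1.0]]
wrist_force: [0.3, -0.4, 0.4]
gripper_width: 85.4
```

```bash
python3 d.py 561.4 7.1 24 .42;  bash snap.sh a2;  python3 ov.py pics/scene_a2.png scene 300 150 90 90 6 pics/c19.png 23.5
```

```text
t 25.7 tcp [562.7   7.3  26.9] F [ 0.3 -0.4  0.4] w 85.4 shift mm [-1.3 -0.3  2.9] rot [ 0.002 -0.002 -0.   ] q6 1.06
```

View pics/c19.png

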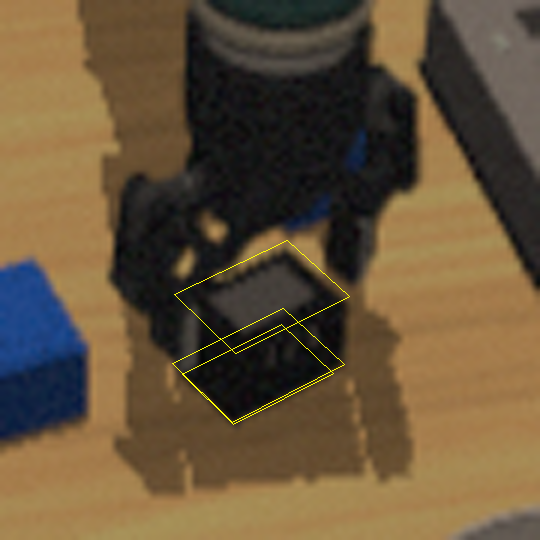

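Emit:
carry_out --targets '[0.002,-0.002,0,-0.001,0,0.003,1,0,0,0,0,0,0,0.4,0,0,0,0,0,0,0.4,0,0,0,0,0,0,0.4,0,0,0,0,0,0,0.4,0,0,0,0,0,0,0.4]'

```text
clock: 26.4
eef_pos: [563.2, 7.1, 26.0]
eef_rot: [[0.913, 0.408, 0.004], [0.408, -0.913, 0.001], [0.004, 0.001, -1.0]]
wrist_force: [0.3, 0.3, -0.6]
gripper_width: 60.5
```

```bash
python3 d.py 561.4 7.1 24 .42
```

```text
t 26.4 tcp [563.2   7.1  26. ] F [ 0.3  0.3 -0.6] w 60.5 shift mm [-1.6 -0.8  2. ] rot [ 0.001 -0.004 -0.   ] q6 1.06
```

Emit:
carry_out --targets '[0,0,0,0,0,-0.02,0.4,0,0,0,0,0,-0.035,0.4,0,0,0,0,0,-0.045,0.4,0,0,0,0,0,-0.035,0.4,0,0,0.09,0,0,0,0.4,0,0,0.09,0,0,0,0.4,0,0,0.09,0,0,0,0.4,0,0,0.08,0,0,0,0.4,0,0,0,0,0,0,0.4]'

```text
clock: 27.3
eef_pos: [559.7, 6.9, 161.6]
eef_rot: [[0.998, 0.056, -0.006], [0.056, -0.998, 0.001], [-0.006, -0.001, -1.0]]
wrist_force: [-0.1, -0.6, -1.6]
gripper_width: 60.9
```

```bash
python3 d.py 497 210.9 140 .0621
```

```text
t 27.3 tcp [559.7   6.9 161.6] F [-0.1 -0.6 -1.6] w 60.9 shift mm [ -51.  -207.1   22.2] rot [-0.001  0.006 -0.006] q6 1.43
```

Emit:
carry_out --targets '[0,0,0,-0.008,-0.03,0,0.4,0,0,0,-0.01,-0.042,0,0.4,0,0,0,-0.011,-0.042,0,0.4,0,0,0,-0.011,-0.042,0,0.4,0,0,0,-0.008,-0.035,0,0.4,0,0,0,-0.002,-0.01,0,0.4,0,0,0,0,0,0,0.4]'

```text
clock: 28.0
eef_pos: [494.8, 209.4, 158.2]
eef_rot: [[0.998, 0.065, -0.011], [0.065, -0.998, -0.001], [-0.011, 0.0, -1.0]]
wrist_force: [0.2, -0.3, -1.5]
gripper_width: 60.8
```

```bash
python3 d.py 497 210.9 110 .0621
```

```text
t 28.0 tcp [494.8 209.4 158.2] F [ 0.2 -0.3 -1.5] w 60.8 shift mm [ 2.8 -1.4 48.2] rot [0.    0.011 0.003] q6 1.8
```

Emit:
carry_out --targets '[0,0.01,0.003,0.003,-0.001,0.02,0.4,0,0,0,0,0,0.022,0.4,0,0,0,0,0,0.015,0.4,0,0,0,0,0,0,0.4]'

```text
clock: 28.4
eef_pos: [499.7, 206.3, 99.7]
eef_rot: [[0.998, 0.062, 0.002], [0.062, -0.998, -0.004], [0.001, 0.004, -1.0]]
wrist_force: [-0.8, 0.3, -2.0]
gripper_width: 60.9
```

```bash
python3 d.py 497 210.9 90 .0621
```

```text
t 28.4 tcp [499.7 206.3  99.7] F [-0.8  0.3 -2. ] w 60.9 shift mm [-2.5 -4.8  9.7] rot [ 0.004 -0.001  0.   ] q6 1.8
```

Emit:
carry_out --targets '[0.004,-0.001,0,-0.003,-0.005,0.004,0.4,0,0,0,0,0,0.003,0.4,0,0,0,0,0,0,0.4]'

```text
clock: 28.7
eef_pos: [497.9, 209.3, 93.5]
eef_rot: [[0.998, 0.06, 0.002], [0.06, -0.998, 0.0], [0.002, -0.0, -1.0]]
wrist_force: [0.4, -0.2, -1.9]
gripper_width: 61.1
```

```bash
python3 d.py 497 210.9 85 .0621;  bash snap.sh a3;  python3 ov.py pics/scene_a3.png scene 370 130 90 80 7 pics/c20.png 26 495.7 210.9 .0621 55
```

```text
t 28.7 tcp [497.9 209.3  93.5] F [ 0.4 -0.2 -1.9] w 61.1 shift mm [-0.8 -1.7  8.5] rot [-0.    -0.002 -0.002] q6 1.8
```

View pics/c20.png

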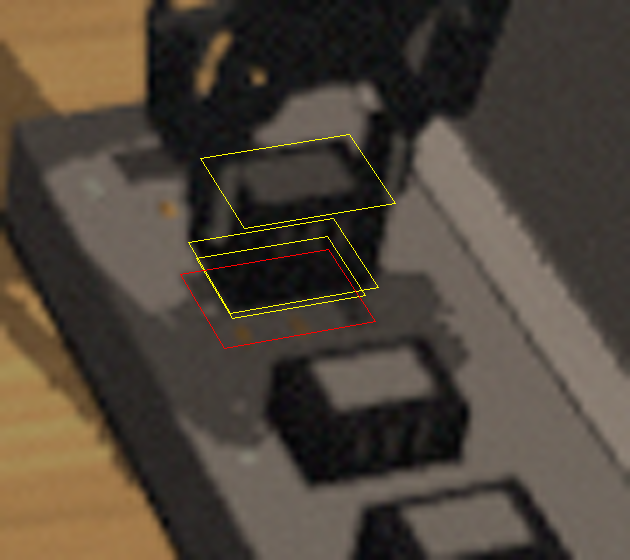

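Emit:
carry_out --targets '[0,-0.002,-0.002,-0.0005,-0.002,0.004,0.4,0,0,0,0,0,0.003,0.4,0,0,0,0,0,0,0.4]'

```text
clock: 29.1
eef_pos: [498.3, 212.1, 88.0]
eef_rot: [[0.998, 0.063, 0.004], [0.063, -0.998, 0.001], [0.004, -0.001, -1.0]]
wrist_force: [-0.9, -0.7, -1.7]
gripper_width: 61.0
```

```bash
python3 d.py 497.3 210.9 61 .0621
```

```text
t 29.1 tcp [498.3 212.1  88. ] F [-0.9 -0.7 -1.7] w 61.0 shift mm [-1.1  1.1 27. ] rot [-0.001 -0.004  0.001] q6 1.81
```

Emit:
carry_out --targets '[-0.001,-0.004,0.001,-0.001,0.001,0.006,0.4,0,0,0,0,0,0.004,0.4,0,0,0,0,0,0.003,0.4]'

```text
clock: 29.4
eef_pos: [497.6, 211.2, 74.4]
eef_rot: [[0.998, 0.062, 0.0], [0.062, -0.998, 0.0], [0.0, -0.0, -1.0]]
wrist_force: [-1.0, -0.0, -1.6]
gripper_width: 61.2
```

```bash
python3 d.py 497.3 210.9 61 .0621
```

```text
t 29.4 tcp [497.6 211.2  74.4] F [-1.  -0.  -1.6] w 61.2 shift mm [-0.3  0.3 13.4] rot [-0. -0. -0.] q6 1.81
```

Emit:
carry_out --targets '[0,0,0,0,0,0.006,0.4,0,0,0,0,0,0.005,0.4,0,0,0,0,0,0.002,0.4,0,0,0,0,0,0.001,0.4]'

```text
clock: 29.8
eef_pos: [497.3, 211.1, 61.1]
eef_rot: [[0.998, 0.062, -0.0], [0.062, -0.998, -0.0], [-0.0, 0.0, -1.0]]
wrist_force: [-3.1, -0.9, 5.8]
gripper_width: 60.8
```

```bash
python3 d.py 497.3 210.9 61 .0621
```

```text
t 29.8 tcp [497.3 211.1  61.1] F [-3.1 -0.9  5.8] w 60.8 shift mm [-0.1  0.2  0.1] rot [0. 0. 0.] q6 1.81
```

Emit:
carry_out --targets '[0,0,0,0,0,0.001,0.4,0,0,0,0,0,0,1,0,0,0,0,0,0,1,0,0,0,0,0,0,1,0,0,0,0,0,-0.015,1,0,0,0,0,0,-0.03,1,0,0,0,0,0,-0.04,1,0,0,0,0,0.02,-0.04,1,0,0,0,0,0.04,-0.02,1,0,0,0,0,0.04,0,1,0,0,0,0,0.04,0,1]'

```text
clock: 30.9
eef_pos: [507.7, 71.9, 218.3]
eef_rot: [[0.997, 0.072, 0.009], [0.072, -0.997, 0.001], [0.009, -0.0, -1.0]]
wrist_force: [0.5, 0.4, -0.3]
gripper_width: 85.6
```

```bash
bash snap.sh z1;python3 d.py 497.3 210.9 61 .0621; python3 crop.py pics/scene_z1.png 365 90 150 150 5 pics/c21.png; python3 crop.py pics/scene_z1.png 195 170 80 85 6 pics/c22.png
```

```text
t 31.0 tcp [508.1  68.8 218.2] F [0.2 0.6 0.3] w 85.4 shift mm [  -2.9 -142.8  156.8] rot [ 0.002 -0.008  0.003] q6 1.53
```

View pics/c21.png

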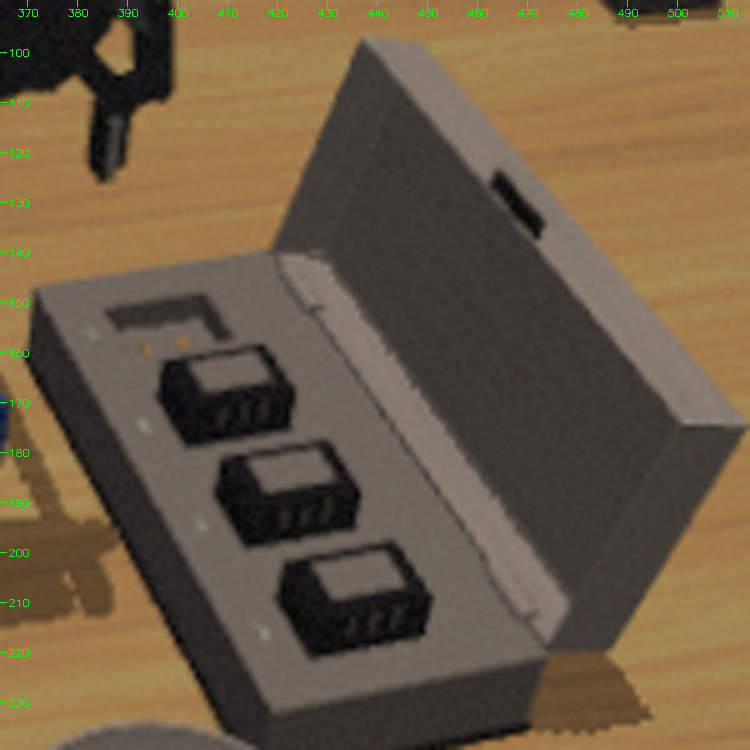

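View pics/c22.png

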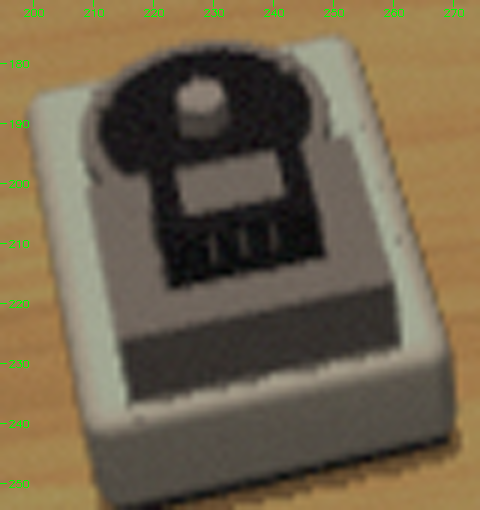

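View pics/top_z1.png

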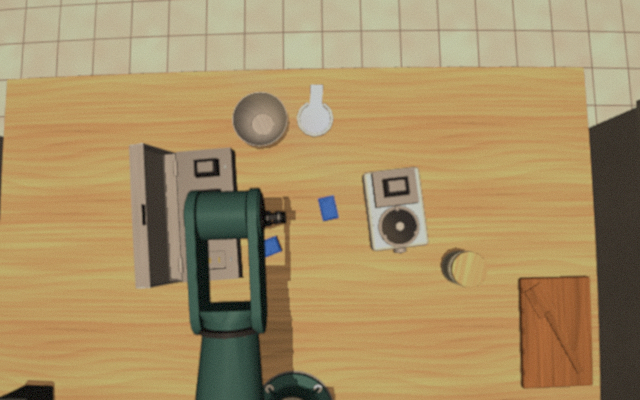

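All three packs stand equally deep in pockets 1 to 3, at (402,168), (422,188) and (432,205) in the scene view, and the charged pack is in the port. The arm now goes over the hood, fingers shut, to push it from behind.

Emit:
carry_out --targets '[0,0,0,0,0,-0.035,0,0,0,0,0,0,-0.04,0,0,0,0,0.003,-0.03,-0.01,0,0,0,0,0.005,-0.042,0,0,0,0,0,0.005,-0.042,0,0,0,0,0,0.005,-0.042,0,0,0,0,0,0.005,-0.042,0,0,0,0,0,0.005,-0.042,0,0,0,0,0,0.004,-0.042,0,0,0,0,0,0,-0.02,0,0,0,0,0,0,0,0,0]'

```text
clock: 32.1
eef_pos: [517.0, 389.6, 313.6]
eef_rot: [[0.998, 0.063, 0.013], [0.063, -0.998, 0.007], [0.013, -0.006, -1.0]]
wrist_force: [-0.6, -0.7, -0.2]
gripper_width: -0.0
```

```bash
python3 d.py 531 405 290 .0621
```

```text
t 32.1 tcp [517.  389.6 313.6] F [-0.6 -0.7 -0.2] w -0.0 shift mm [ 14.7 -14.4  23.9] rot [-0.006 -0.013  0.001] q6 2.07
```

Emit:
carry_out --targets '[-0.006,-0.013,0,0.015,-0.016,0.015,0,0,0,0,0,-0.003,0.015,0,0,0,0,0,0,0,0]'

```text
clock: 32.4
eef_pos: [530.0, 410.6, 284.3]
eef_rot: [[0.998, 0.065, 0.0], [0.065, -0.998, -0.001], [0.0, 0.001, -1.0]]
wrist_force: [-0.1, 0.2, -0.0]
gripper_width: -0.0
```

```bash
python3 d.py 531 407 178 .0621; bash snap.sh h1; python3 crop.py pics/scene_h1.png 365 40 170 200 3 pics/c23.png
```

```text
t 32.4 tcp [530.  410.6 284.3] F [-0.1  0.2 -0. ] w -0.0 shift mm [  0.8   3.6 106.3] rot [ 0.001 -0.     0.003] q6 2.08
```

View pics/c23.png

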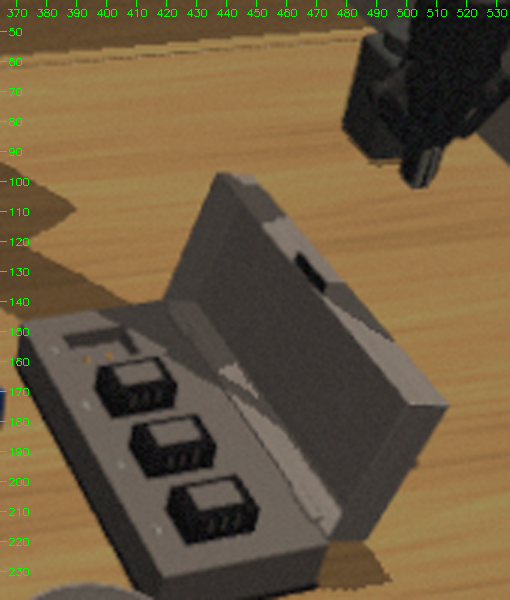

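View pics/top_h1.png

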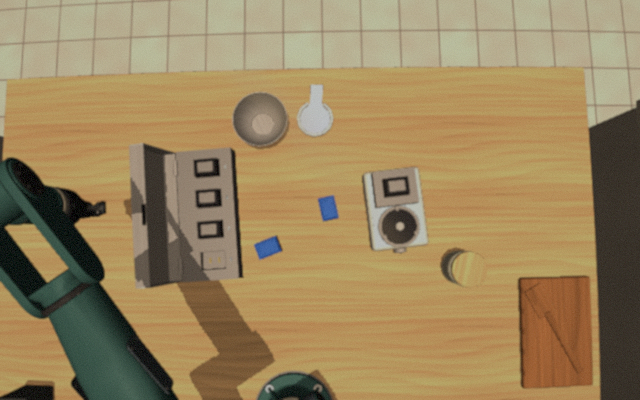

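I'll turn the gripper a quarter turn so its slim side faces the hood, then descend behind it.

Emit:
carry_out --targets '[0,0,-0.14,0,0,0,0,0,0,-0.14,0,0,0,0,0,0,-0.14,0,0,0,0,0,0,-0.14,0,0,0,0,0,0,-0.14,0,0,0,0,0,0,-0.14,0,0,0,0,0,0,-0.14,0,0,0,0,0,0,-0.14,0,0,0,0,0,0,-0.14,0,0,0,0,0,0,-0.14,0,0,0,0,0,0,-0.14,0,0,0,0,0,0,-0.03,0,0,0,0,0,0,0,0,0,0,0]'

```text
clock: 33.8
eef_pos: [530.3, 395.7, 314.5]
eef_rot: [[-0.113, 0.993, 0.033], [0.993, 0.113, 0.016], [0.012, 0.035, -0.999]]
wrist_force: [0.7, -0.7, -0.8]
gripper_width: 0.2
```

```bash
python3 d.py 531 407 178 1.633
```

```text
t 33.8 tcp [530.3 395.7 314.5] F [ 0.7 -0.7 -0.8] w 0.2 shift mm [  9.6  -2.8 136.6] rot [ 0.034 -0.013  0.051] q6 0.44
```

Tool x is now about world +y. Descend at y ≈ 407.

Emit:
carry_out --targets '[0.034,-0.013,0.05,0.011,-0.003,0.02,0,0,0,0,0,0,0.03,0,0,0,0,0,0,0.03,0,0,0,0,0,0,0,0]'

```text
clock: 34.2
eef_pos: [527.9, 404.5, 240.9]
eef_rot: [[-0.054, 0.998, 0.01], [0.999, 0.054, 0.006], [0.005, 0.011, -1.0]]
wrist_force: [-0.2, -0.7, -1.6]
gripper_width: 0.2
```

```bash
python3 d.py 531 407 178 1.633
```

```text
t 34.2 tcp [527.9 404.5 240.9] F [-0.2 -0.7 -1.6] w 0.2 shift mm [ 2.   2.5 62.9] rot [ 0.011 -0.005 -0.008] q6 0.51
```

Emit:
carry_out --targets '[0.011,-0.005,-0.008,0.003,0.002,0.02,0,0,0,0,0,0,0.025,0,0,0,0,0,0,0.015,0,0,0,0,0,0,0,0]'

```text
clock: 34.6
eef_pos: [532.5, 408.2, 184.6]
eef_rot: [[-0.06, 0.998, 0.007], [0.998, 0.06, 0.005], [0.004, 0.007, -1.0]]
wrist_force: [0.4, -0.1, 0.5]
gripper_width: 0.2
```

```bash
python3 d.py 531 407 175 1.633; bash snap.sh h2; python3 crop.py pics/scene_h2.png 365 40 170 200 3 pics/c24.png;python3 crop.py pics/top_h2.png 60 120 150 180 3 pics/c25.png
```

```text
t 34.6 tcp [532.5 408.2 184.6] F [ 0.4 -0.1  0.5] w 0.2 shift mm [-1.1 -1.6  9.6] rot [ 0.007 -0.004 -0.002] q6 0.51
```

View pics/c24.png

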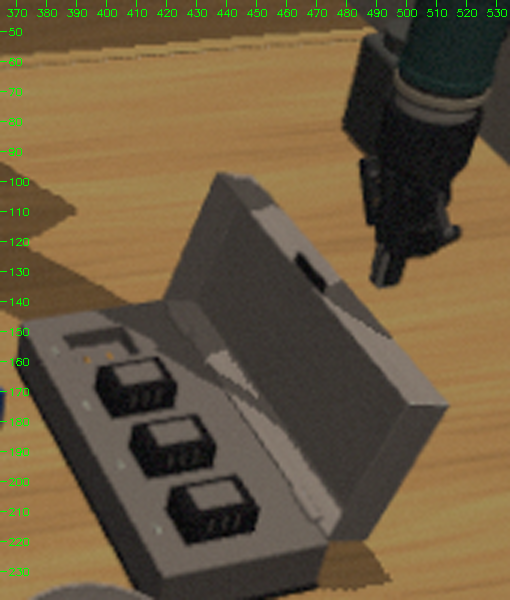

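View pics/c25.png

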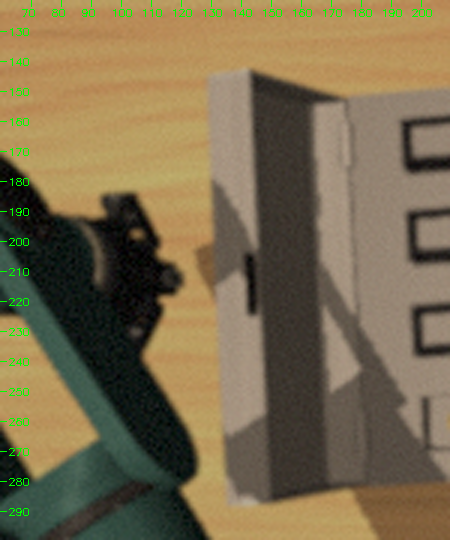

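Emit:
carry_out --targets '[0.007,-0.004,-0.002,-0.005,-0.001,0.006,0,0,0,0,-0.01,0,0.002,0,0,0,0,-0.008,0,0,0,0,0,0,-0.005,0,0,0]'

```text
clock: 35.1
eef_pos: [535.8, 380.6, 183.7]
eef_rot: [[-0.063, 0.998, 0.01], [0.998, 0.063, 0.008], [0.007, 0.011, -1.0]]
wrist_force: [-0.6, 2.2, 2.4]
gripper_width: 0.1
```

```bash
python3 d.py 530 300 176 1.633
```

```text
t 35.1 tcp [535.8 380.6 183.7] F [-0.6  2.2  2.4] w 0.1 shift mm [-80.1 -11.    7. ] rot [ 0.011 -0.007  0.001] q6 0.47
```

Emit:
carry_out --targets '[0.01,-0.007,0,0.004,-0.005,0.006,0,0,0,0,0,-0.003,0.004,0,0,0,0,0,0,0,0]'

```text
clock: 35.4
eef_pos: [527.7, 383.3, 174.5]
eef_rot: [[-0.062, 0.998, 0.002], [0.998, 0.062, 0.001], [0.001, 0.002, -1.0]]
wrist_force: [0.1, -0.1, -0.2]
gripper_width: -0.2
```

```bash
python3 d.py 530 300 176 1.633
```

```text
t 35.4 tcp [527.7 383.3 174.5] F [ 0.1 -0.1 -0.2] w -0.2 shift mm [-83.3  -2.9  -1.6] rot [ 0.002 -0.001 -0.001] q6 0.48
```

Emit:
carry_out --targets '[0,0,0,-0.008,0,0.001,0,0,0,0,-0.008,0,0.002,0,0,0,0,-0.008,0,0.002,0,0,0,0,-0.008,0,0.002,0]'

```text
clock: 35.8
eef_pos: [529.6, 352.4, 168.3]
eef_rot: [[-0.065, 0.998, 0.005], [0.998, 0.065, 0.005], [0.005, 0.005, -1.0]]
wrist_force: [-0.4, 2.8, 1.0]
gripper_width: 0.2
```

```bash
python3 d.py 530 300 176 1.633; bash snap.sh h3; python3 crop.py pics/scene_h3.png 365 40 170 200 3 pics/c26.png
```

```text
t 35.8 tcp [529.6 352.4 168.3] F [-0.4  2.8  1. ] w 0.2 shift mm [-52.2  -2.9  -8. ] rot [ 0.005 -0.005  0.003] q6 0.43
```

View pics/c26.png

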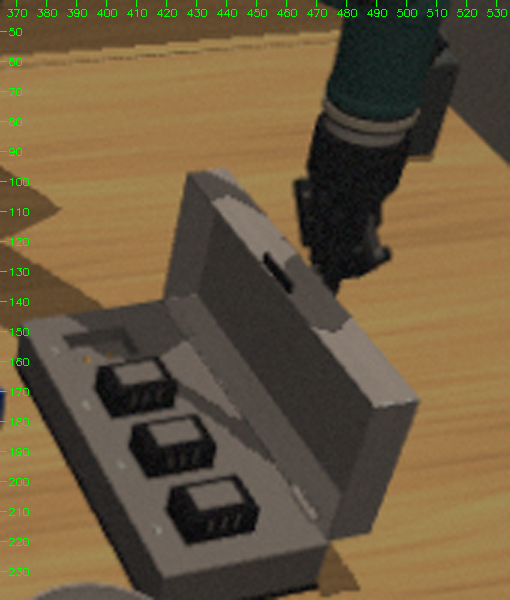

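Emit:
carry_out --targets '[0.005,-0.005,0.003,-0.009,0,-0.003,0,0,0,0,-0.009,0,-0.001,0,0,0,0,-0.009,0,0,0,0,0,0,-0.009,0,0,0,0,0,0,-0.009,0,0,0]'

```text
clock: 36.4
eef_pos: [532.6, 302.4, 171.9]
eef_rot: [[-0.06, 0.998, -0.002], [0.998, 0.06, -0.003], [-0.003, -0.002, -1.0]]
wrist_force: [0.2, 0.4, 0.3]
gripper_width: -0.1
```

```bash
python3 d.py 530 280 180 1.633; bash snap.sh h4; python3 crop.py pics/scene_h4.png 365 40 170 200 3 pics/c27.png
```

```text
t 36.4 tcp [532.6 302.4 171.9] F [0.2 0.4 0.3] w -0.1 shift mm [-22.2  -4.   -8. ] rot [-0.002  0.003 -0.002] q6 0.36
```

View pics/c27.png

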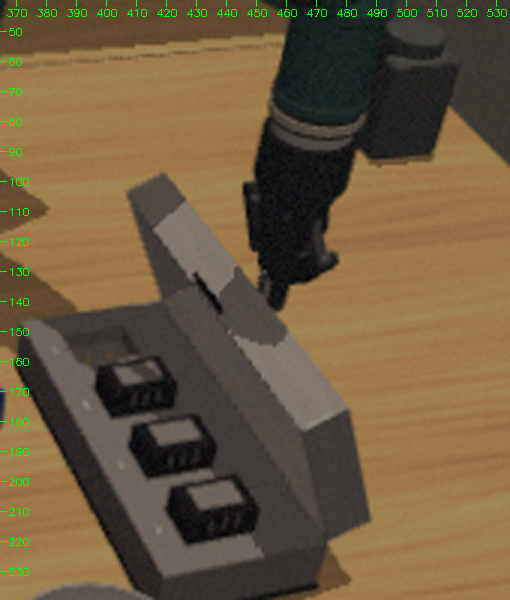

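Emit:
carry_out --targets '[0,0.003,0,-0.009,0,-0.002,0,0,0,0,-0.009,0,-0.002,0,0,0,0,-0.006,0,0,0,0,0,0,0.002,0,-0.01,0,0,0,0,0.005,0,-0.02,0,0,0,0,0.005,0,-0.03,0,0,0,0,0,0,-0.02,0,0,0,0,0,0,0,0,0,0,0,0,0,0,0]'

```text
clock: 37.4
eef_pos: [533.1, 288.2, 259.8]
eef_rot: [[-0.059, 0.998, -0.004], [0.998, 0.059, -0.001], [-0.0, -0.004, -1.0]]
wrist_force: [-1.1, -0.4, -0.4]
gripper_width: -0.2
```

```bash
python3 d.py 530 280 180 1.633; bash snap.sh h5; python3 crop.py pics/scene_h5.png 365 40 170 200 3 pics/c28.png
```

```text
t 37.4 tcp [533.1 288.2 259.8] F [-1.1 -0.4 -0.4] w -0.2 shift mm [-8.  -3.2 79.8] rot [-0.004  0.    -0.004] q6 0.34
```

View pics/c28.png

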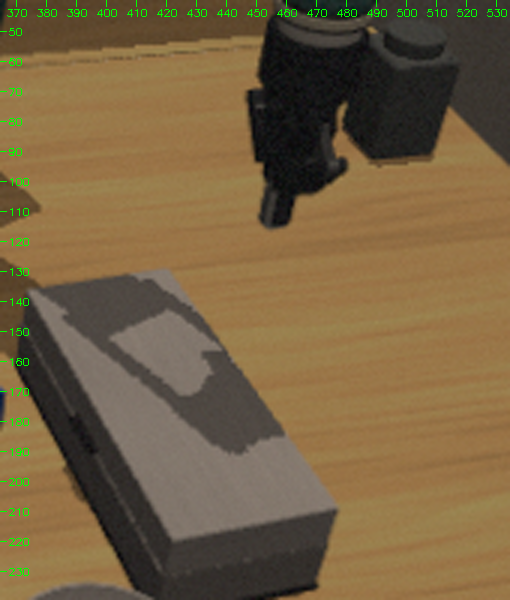

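```bash
python3 - <<'E'
from h import *
c,s=np.cos(.0621),np.sin(.0621)
for th in (0,.04,.08,.15):
    out=[]
    for x,a in ((173,148),(-173,148),(173,0)):
        b=40; y=75-(a*np.cos(th)-b*np.sin(th)); z=55+a*np.sin(th)+b*np.cos(th)
        out.append([536+c*x-s*y,223.2+s*x+c*y,z])
    print(th,proj('scene',out).round(1).tolist())
E
bash snap.sh h6; python3 crop.py pics/scene_h6.png 365 130 120 110 6 pics/c29.png
```

```text
0 [[421.7, 220.1], [372.9, 136.2], [477.3, 209.1]]
0.04 [[422.7, 218.3], [373.6, 134.4], [477.9, 209.0]]
0.08 [[423.9, 216.4], [374.4, 132.7], [478.5, 208.9]]
0.15 [[426.1, 213.1], [376.0, 129.6], [479.4, 208.8]]
```

View pics/c29.png

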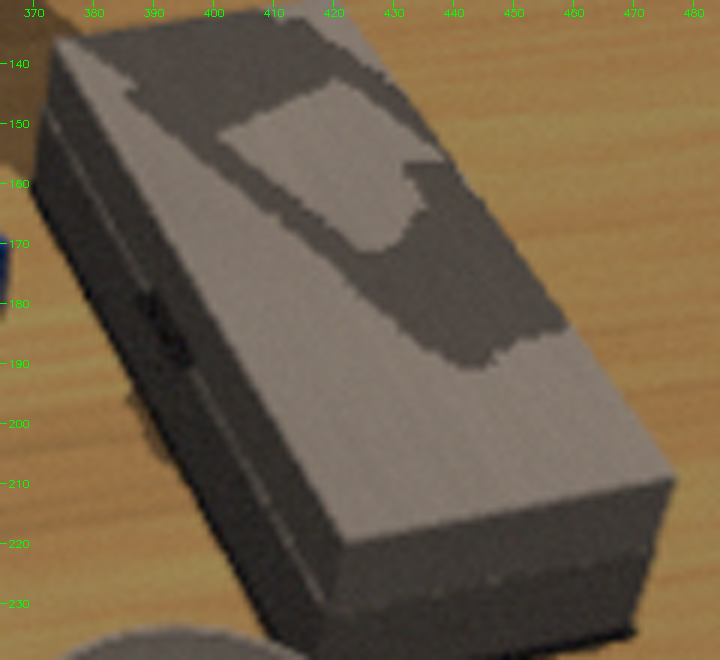

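View pics/scene_h6.png

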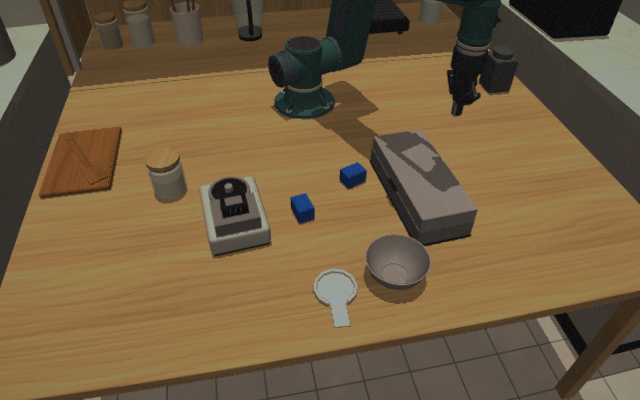

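The hood's corners are at (421.5,220), (373,136) and (477,209). They match the shut model to within about 0.5 px. The bowl, jar, spoon rest and both blue packs have not moved, and the gripper is clear. Handing in.

Run:
```python
from cell import ticket
print(ticket.close_job())
```

```text
the job is handed in; nothing more can be done
None
```

I finished the swap and handed the job in at about 37 s of the 208 s allowed; no verdict was reported. The charged pack from pocket 2 is now in the blender's port. The spent pack is in pocket 3, the two black flat packs are in pockets 2 and 1, and I pushed the hood shut from behind.

**Last checks:**
- **Packs:** each went down to its seat height within 0.3 mm, with 5 to 14 N of upward force on seating. In the last view before the hood closed, the three dock packs stood equally deep.
- **Hood:** its corners matched the shut model to about 0.5 px, which is under 0.02 rad.
- **Everything else:** the bowl, jar, spoon rest and both blue look-alikes show no visible shift. The gripper was clear at z = 260 mm.

**Disagreements:** the two cameras differed by 2 to 4 mm along x on some measurements, such as where a flat pack stood and the port. The first touch on the hood was a little high, so I lowered the fingers and pushed again. None of the checks failed.

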